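# Clean the charging rail and load the hung battery packs

### The arm

A 6-joint arm with a two-finger parallel gripper is mounted at the origin on a cart in front of the work surface, level with it; the furniture and walls round the work are solid. World frame = base frame: x ahead of the robot, y to its left, z up, the work surface at z = 0. Lengths are in m, angles in degrees, forces in N, time in s.
With the tool pointing down it reaches from about 0.275 to 0.75 m from the base axis. Payload 10.2 kg.
Tool frame: the origin (TCP) lies at the very end of the fingers, on their centre line; the grasp point (between the pads) lies 19 mm behind it; z points along the fingers, y is the line along which they close (so a half turn about z gives the same grasp; the last joint's range is limited). The gripper opens to 85 mm and grips with 20 to 120 N. Pads are 22 mm wide; open, the fingers measure 114 mm over their backs; the gripper's body (76 mm by 85 mm) begins 54 mm behind the grasp point. The pads swing forward as they close: fully open they stand 13 mm farther back than shut.
Start: joints at [52.689, 17.928, 85.812, -0, 76.261, -12.8], TCP at [0.218, 0.478, 0.231] pointing down, gripper open.
Joint ranges: [-168.41, 168.41], [-55.51, 124.54], [10.69, 146.95], [-70.63, 250.63], [1, 178], [-165.06, 165.06]. Speed limits (degrees/s): [136.94, 136.94, 172.46, 180, 180, 180].

### API

Orientations are given as a 3x3 rotation matrix whose columns are the frame's x, y, z axes.
In Python, from bench import robot gives the robot as it stands.
- The arm moves only by the tool servo_tool, never from a script. Its argument "series" is a list of rows, each a list of 3 entries, a list of its own where there are three numbers: the closure, from -1 (fully open) to 1 (shut), then the shift along the tool's x, y, z in mm, then the turn, a rotation vector about the tool's x, y, z in units of 5 degrees (1.0 is 5 degrees). In form: [[claw, [x, y, z], [rx, ry, rz]], ...]. A call has exactly 5 rows; each row is the pose to reach, as a shift and turn from the pose commanded when the call began, along the tool's axes at that moment; what a row does not reach only later rows make up. A row lasts 1/12 s, in which the tool goes at most 41.7 mm and 7.16 degrees, less where a joint would pass 70% of its speed; a pose out of reach is approached as far as the arm can. A call with a gripper value outside its range is refused whole. The fingers move at their own pace and stop on an object; the grip force is fixed at half the most. Time passes only in rows, so rows that repeat a pose let the fingers close, or fill a call up. It gives the time, the measured TCP pose, the force, the opening and the grip force at its end, in the units of the state.
- robot.read_state(): the state, without advancing time (a new reading comes with each control period).
- robot.get_image(name): name is "side" or "top" or "wrist"; returns (picture, depth): 480x640x3 uint8, red, green, blue; 480x640 float32, m along the optical axis (not along the pixel's ray), 0 where there is no reading.
- robot.camera_model(name): a dict with "fx", "fy", "cx", "cy" (pixels), "rvec" (rotation vector, rad) and "tvec" (3), from world to camera coordinates, as OpenCV has them; the wrist camera has in their place "hand_eye" (4x4, takes a point from camera to tool coordinates, whose origin is the TCP and whose axes are the flange's). Camera axes: x right, y down, z forward; pixel columns grow to the right and rows downward; lengths in m; the calibration is good to about 2 mm. A picture is of the moment at which its call begins: read the wrist's pose just before it. camera_model takes no time and is no camera call.
- robot.hand_in(): hands the job in; it is judged then, once.
Trained networks look in the newest picture that a camera, given by its name, has taken for a name from the list of things; names that differ only in an ending like _2 or _b are one class to them, and where a whole thing is asked for, a point or a joint stands for the part that bears it (a point fixed in the world has none). Each returns a list of dicts, best first, with "p" (0 to 1); they miss things now and then, are a little off and sometimes report something else, mostly with a low value. They report only what shows in the picture. A call takes as long as a camera call.
- robot.cut_out(target, camera): "mask" (480x640 bool, what is visible of it) and "position" ([column, row] in pixels, amid what is visible of it).
The state is a dict: "time_s": time; "joints": joint angles; "dq": joint speeds; "joint_efforts": joint torques, N m; "tool_pos": TCP position; "tcp_rot": TCP orientation; "contact_force": force on the tool from outside, world axes, zero at the start; "moment": the same for the moment, N m; "finger_gap": opening from 0.0 (shut) to 1.0 (fully open); "grasp_force": force on a finger pad.
Only numpy, scipy, OpenCV 4.12 (cv2) and the standard library are available. Lean on these libraries where they do the work, as an engineer would, in place of code of your own. Each camera call takes 0.05 s, during which the arm holds its last target. There are 200 camera calls.

### The job

First take the cleaning stylus and draw its felt sole slowly (a few centimetres a second) and in contact along the middle of the dock's whole copper rail, from the end with the white dot to the other end, and stand it back upright near the middle of its mat. Then take every battery pack off the rack, easing it up, tilted, over the upturned hook tip without forcing it, and clamp each upright in the middle of the bay of its own colour: push that sprung carriage back, slip the pack down to the floor between carriage and rail, and let the carriage close on it. If anything is knocked aside put it right again, and leave the mug, the swab tub and the dish where they are.

Things in the scene. Friction and masses are not known exactly. Their poses are not given: they have to be found in the camera images.
- dock: black charging dock, fixed, 112 x 264 mm, base plate 10 mm high. Origin on the desk; -x is its front, +y its left seen from the robot, z up. Along the front, x = -35 to -9 mm, a copper rail, top 22 mm above the desk, 256 mm long. Behind it three bays (floor 10 mm above the desk) at y = +85 (red), 0 (blue), -85 mm (yellow), each with a coloured sprung carriage; a grey backstop (x = 47 to 61) 40 mm high
- rail_1 (a point): point on the middle line of the copper rail's top, 100 mm left of its middle, at the end marked by a white dot (the dot lies 14 mm farther left); same axes as the dock
- rail_2 (a point): point on the middle line of the copper rail's top, 50 mm left of its middle
- rail_3 (a point): point on the middle line of the copper rail's top, its middle
- rail_4 (a point): point on the middle line of the copper rail's top, 50 mm right of its middle
- rail_5 (a point): point on the middle line of the copper rail's top, 100 mm right of its middle, at the unmarked end
- seat_red (a point): red bay: where the centre of a seated pack's underside comes, on the bay floor 7 mm behind the rail; same axes as the dock. The red carriage here is 32 mm wide, its top 50 mm above the desk, its upright face 5 mm in front of this point (3 mm behind the rail) when closed; it is pushed straight back (+x) by up to 24 mm, 3 N at first, 6 N at 15 mm, and springs forward again
- seat_blue (a point): blue bay: where the centre of a seated pack's underside comes, on the bay floor 7 mm behind the rail; same axes as the dock. The blue carriage here is 32 mm wide, its top 50 mm above the desk, its upright face 5 mm in front of this point (3 mm behind the rail) when closed; it is pushed straight back (+x) by up to 24 mm, 3 N at first, 6 N at 15 mm, and springs forward again
- seat_yellow (a point): yellow bay: where the centre of a seated pack's underside comes, on the bay floor 7 mm behind the rail; same axes as the dock. The yellow carriage here is 32 mm wide, its top 50 mm above the desk, its upright face 5 mm in front of this point (3 mm behind the rail) when closed; it is pushed straight back (+x) by up to 24 mm, 3 N at first, 6 N at 15 mm, and springs forward again
- rack: grey hanging rack, fixed, base 90 x 240 mm. Origin on the desk under its cross-beam; -x is the way its hooks point, z up. Hooks at y = +80, 0, -80 mm: a round bar 6 mm thick, axis level 130 mm above the desk, runs from the beam (x = 0) to a bend at x = -70 mm and there turns up by 65 degrees, still leaning outward, into an 18 mm long tip. Only the tips rise above 137 mm
- pack_red_mid (a point): red battery pack, 90 g, may be absent; this point is half-way up, 38 mm above its underside. Body 14 (x) x 40 (y) x 50 mm high, pinched on its two sides across y. Above it a black tab 6 mm thick, 28 wide, to 76 mm height, with a window 16 x 16 mm whose centre is 24 mm above this point. -x: white label, facing out along the hook; z up
- pack_blue_mid (a point): blue battery pack, 90 g, may be absent; this point is half-way up, 38 mm above its underside. Body 14 (x) x 40 (y) x 50 mm high, pinched on its two sides across y. Above it a black tab 6 mm thick, 28 wide, to 76 mm height, with a window 16 x 16 mm whose centre is 24 mm above this point. -x: white label, facing out along the hook; z up
- pack_yellow_mid (a point): yellow battery pack, 90 g, may be absent; this point is half-way up, 38 mm above its underside. Body 14 (x) x 40 (y) x 50 mm high, pinched on its two sides across y. Above it a black tab 6 mm thick, 28 wide, to 76 mm height, with a window 16 x 16 mm whose centre is 24 mm above this point. -x: white label, facing out along the hook; z up
- pack_red: the red pack; origin at the centre of its underside. All packs: each hangs on one of the hooks, 15 to 25 mm before the bend, the bar against the window's upper edge (window centre 4 mm below the bar's axis). The body's origin axes are those of the pack's middle point
- pack_blue: the blue pack; origin at the centre of its underside. All packs: upright, a pack cannot pass the hook's tip; leaned 32 degrees, its top toward the rack's beam and its underside outward, it passes along bar and tip alike if the window's centre follows the hook's axis to the bend, then out along the tip
- pack_yellow: the yellow pack; origin at the centre of its underside. All packs: over the rail, with the underside a few mm above the rail's top, a held pack's back pushes the carriage back; 3 mm clear of the rail's rear face it can go down to the floor
- stylus_mid (a point): contact-cleaning stylus, 100 g, half-way up (44 mm above its underside): stands upright on a weighted round foot 26 mm across and 10 mm high with a felt sole; orange handle 15 mm across; 88 mm high in all; z up
- stylus_foot (a point): centre of the stylus's felt sole (its underside)
- stylus: the stylus itself: origin at the centre of its sole
- mat_top (a point): centre of the top of the stylus's parking mat, a fixed black rubber disc 80 mm across and 2 mm thick on the desk
- mug: orange mug, 101 mm high, a bystander; origin on its underside
- swab_tub: blue tub of swabs, 52 mm across, 70 mm high, a bystander; origin at the centre of its underside
- petri_dish: clear shallow dish, 56 mm across, 11 mm high, a bystander; origin at the centre of its underside

How it is judged:
By the outcome, as a careful person would: the job done as asked, in the order asked, and still so for the second after the job is handed in, with the robot touching nothing.
Of pack_red, pack_blue, pack_yellow only 2 to 3 are there at a start; the rules pass over those that are not, and their reading is None.
At some moment in a run one of stylus may be knocked a few centimetres aside while the robot is not near it.
It also fails if it takes over 208 s, if anything falls off the work surface, if the arm or the gripper's body presses on something with over 40 N, if the wrist force passes 120 N, or if a joint passes its speed limit or range.

## Working session

There is one attempt and no reset: what is moved stays moved. The work goes in short steps, Python scripts to look and compute and a tool call to move; the robot and the scene stay as the last step left them, time stands still between calls to the robot, and variables do not carry over. Pictures are saved under pics/ and viewed, at most 14 in all, crops included, and the job is handed in when it is done.

Besides the shell and the picture viewer there is one more tool, called after ">>>" as name(argument=value, ...) on one line, values as JSON. servo_tool: Moves the arm, as the interface text tells. Its arguments: {"type":"object","properties":{"series":{"type":"array"}},"required":["series"]}

```bash
ls; mkdir -p pics; cat > h.py <<'E'
import numpy as np, cv2
from bench import robot
def cam(n):
    m=robot.camera_model(n)
    K=np.array([[m['fx'],0,m['cx']],[0,m['fy'],m['cy']],[0,0,1]])
    T=np.eye(4)
    if 'hand_eye' in m:
        s=robot.read_state(); W=np.eye(4); W[:3,:3]=np.array(s['tcp_rot']); W[:3,3]=s['tool_pos']
        T=W@np.array(m['hand_eye'])
    else:
        R=cv2.Rodrigues(np.array(m['rvec'],float))[0]
        T[:3,:3]=R.T; T[:3,3]=-R.T@np.array(m['tvec'],float).ravel()
    return K,T   # T: camera->world
def world(K,T,uv,d):
    uv=np.atleast_2d(uv).astype(float); d=np.atleast_1d(d)
    p=np.c_[(uv[:,0]-K[0,2])/K[0,0]*d,(uv[:,1]-K[1,2])/K[1,1]*d,d]
    return p@T[:3,:3].T+T[:3,3]
def onplane(K,T,uv,z):
    r=T[:3,:3]@np.array([(uv[0]-K[0,2])/K[0,0],(uv[1]-K[1,2])/K[1,1],1])
    return T[:3,3]+r*(z-T[2,3])/r[2]
def proj(K,T,P):
    c=(np.atleast_2d(P)-T[:3,3])@T[:3,:3]
    return np.c_[c[:,0]/c[:,2]*K[0,0]+K[0,2],c[:,1]/c[:,2]*K[1,1]+K[1,2]]
def shot(n,fn=None):
    K,T=cam(n); im,d=robot.get_image(n)
    if fn: cv2.imwrite('pics/'+fn,im[:,:,::-1])
    return K,T,im,d
def cloud(K,T,d,mask):
    v,u=np.nonzero(mask&(d>0)); return world(K,T,np.c_[u,v],d[v,u])
E
python3 - <<'E'
from h import *
np.set_printoptions(precision=4,suppress=True)
for c in ['top','side']:
    K,T,im,d=shot(c,c+'0.png'); print(c,T[:3,3],T[:3,2])
    for n in ['dock','rail_1','seat_red','seat_blue','seat_yellow','rack','pack_red','pack_blue','pack_yellow','stylus','mat_top','mug','swab_tub','petri_dish']:
        try: r=robot.cut_out(n,c)
        except Exception as e: print(n,e); continue
        for o in r[:1]+[q for q in r[1:3] if n=='rail_1']:
            P=cloud(K,T,d,o['mask'])
            print(n,round(o['p'],2),np.round(o['position']),len(P), (np.median(P,0),P.min(0),P.max(0)) if len(P) else '')
s=robot.read_state();print(s)
E
```

```text
pics
top [0.3178 0.0514 1.3157] [ 0.18    0.0115 -0.9836]
dock 0.62 [358. 232.] 5161 (array([ 0.567 , -0.0222,  0.0161]), array([ 0.5051, -0.1574, -0.0068]), array([0.6316, 0.1109, 0.0554]))
rail_1 0.76 [359. 231.] 5128 (array([ 0.567 , -0.022 ,  0.0163]), array([ 0.5051, -0.1574, -0.0073]), array([0.6299, 0.1109, 0.0554]))
seat_red 0.68 [225. 244.] 169 (array([0.5178, 0.2807, 0.1115]), array([0.5036, 0.2758, 0.0054]), array([0.5437, 0.3129, 0.1434]))
seat_blue 0.59 [359. 229.] 5008 (array([ 0.5675, -0.0227,  0.0169]), array([ 0.5072, -0.1574, -0.0018]), array([0.6384, 0.1082, 0.0554]))
seat_yellow 0.78 [360. 230.] 5099 (array([ 0.567 , -0.0221,  0.0164]), array([ 0.5065, -0.1575, -0.0067]), array([0.6396, 0.1105, 0.0554]))
rack 0.62 [208. 251.] 3383 (array([0.5109, 0.3279, 0.0114]), array([ 0.4004,  0.2498, -0.007 ]), array([0.6452, 0.3826, 0.1495]))
pack_red 0.75 [222. 280.] 167 (array([0.4385, 0.2814, 0.1125]), array([0.4237, 0.2761, 0.0109]), array([0.4603, 0.312 , 0.1425]))
pack_blue 0.73 [358. 229.] 5117 (array([ 0.5668, -0.0201,  0.016 ]), array([ 0.5065, -0.157 , -0.0049]), a
[... 2776 characters left out ...]
petri_dish 0.63 [362. 249.] 250 (array([0.6967, 0.1842, 0.0068]), array([0.6691, 0.1491, 0.0015]), array([0.7234, 0.2092, 0.0155]))
{'time_s': 1.5, 'joints': array([ 52.689 ,  17.9301,  85.8099,  -0.0001,  76.2622, -12.8005]), 'dq': array([ 0.0342, -0.074 , -0.0451,  0.0628, -0.0922,  0.0008]), 'joint_efforts': array([ -0.0021, -41.2183, -25.9899,  -0.0003,   0.0005,   0.    ]), 'tool_pos': array([0.2178, 0.4777, 0.2313]), 'tcp_rot': array([[-0.9099,  0.4149, -0.    ],
       [ 0.4149,  0.9099, -0.    ],
       [ 0.    , -0.    , -1.    ]]), 'contact_force': array([ 1.0551, -0.9201,  0.2213]), 'moment': array([ 0.015 , -0.0058,  0.0622]), 'grasp_force': 0.0, 'finger_gap': 1.0008391619503687}
```

```bash
python3 - <<'E'
import cv2,numpy as np
a=cv2.imread('pics/top0.png')[130:370,140:480]; a=cv2.resize(a,(800,565),interpolation=cv2.INTER_CUBIC); cv2.imwrite('pics/t1.png',a)
a=cv2.imread('pics/side0.png')[150:400,190:500]; a=cv2.resize(a,(744,600),interpolation=cv2.INTER_CUBIC); cv2.imwrite('pics/s1.png',a)
E
```

```text
(no output)
```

View pics/t1.png

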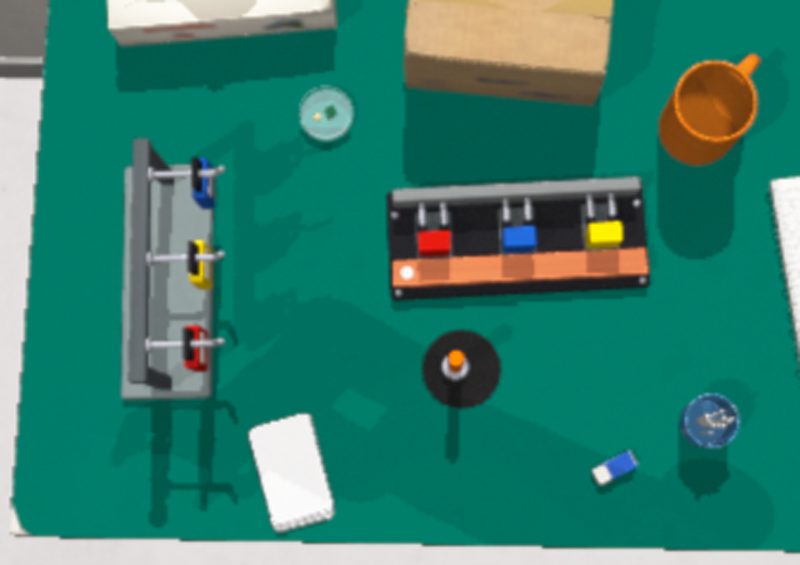

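View pics/s1.png

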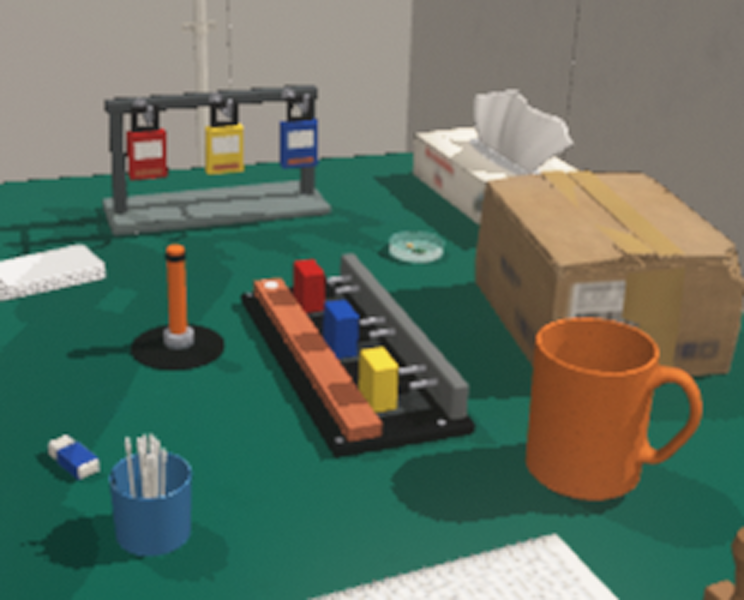

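The rack is on the left with its hooks pointing toward world −y, and red, yellow and blue packs (near to far) all present. The dock is in the centre with its white dot at the left end, and the stylus stands on its mat in front of it. Next I'll measure the dock axes and the stylus and mat centres.

```bash
cat >> h.py <<'E'
def rail(K,im,T,roi=None):
    hsv=cv2.cvtColor(im,cv2.COLOR_RGB2HSV); h,s,v=cv2.split(hsv)
    return h,s,v
def delta(Rt,pt):
    "shift mm and turn (5deg units) from measured pose to target"
    s=robot.read_state(); R=np.array(s['tcp_rot']); p=np.array(s['tool_pos'])
    return np.round(R.T@(np.array(pt)-p)*1000,1), np.round(np.degrees(cv2.Rodrigues(R.T@np.array(Rt))[0].ravel())/5,2)
def down(yawy,lean=0):
    "tool pointing down, y axis at angle yawy (deg) in the world"
    a=np.radians(yawy); y=np.array([np.cos(a),np.sin(a),0]); z=np.array([0,0,-1.]); return np.c_[np.cross(y,z),y,z]
E
python3 - <<'E'
from h import *
np.set_printoptions(precision=4,suppress=True)
for c in ['top','side']:
    K,T,im,d=shot(c); v,u=np.mgrid[:480,:640]
    W=world(K,T,np.c_[u.ravel(),v.ravel()],d.ravel()).reshape(480,640,3)
    h,s,vv=cv2.split(cv2.cvtColor(im,cv2.COLOR_RGB2HSV))
    o=robot.cut_out('dock',c)[0]; m=o['mask']
    cop=m&(h<15)&(s>60)&(vv>40)&(W[...,2]>.012)&(W[...,2]<.032)
    P=W[cop]; 
    r=cv2.minAreaRect(P[:,:2].astype(np.float32)*1000); print(c,'rail',r,len(P),np.median(P[:,2]))
    # pixel rect on plane z=22
    vv2,uu2=np.nonzero(cop); Q=np.array([onplane(K,T,(a,b),.022) for a,b in zip(uu2,vv2)])
    r=cv2.minAreaRect(Q[:,:2].astype(np.float32)*1000); print(' plane',r, np.median(Q,0))
    vx,vy,x0,y0=cv2.fitLine(Q[:,:2].astype(np.float32),cv2.DIST_HUBER,0,.001,.001).ravel(); print(' line',np.degrees(np.arctan2(vy,vx)),x0,y0)
    for nm,lo,hi in (('red',-1,8),('blue',100,125),('yellow',22,35)):
        q=m&(s>120)&(vv>60)&(h>lo)&(h<hi)&(W[...,2]>.04)&(W[...,2]<.06); print(nm,np.median(W[q],0),W[q].min(0),W[q].max(0),q.sum())
    o=robot.cut_out('stylus',c)[0]['mask']; P=W[o]; t=P[P[:,2]>.06]; print('styl',np.median(t,0),t.min(0),t.max(0))
    g=robot.cut_out('mat_top',c)[0]['mask']; pts=np.array([onplane(K,T,(a,b),.002) for b,a in zip(*np.nonzero(g))])
    print('mat',cv2.minEnclosingCircle(pts[:,:2].astype(np.float32)))
E
```

```text
top rail ((539.9617919921875, -24.583908081054688), (32.41714859008789, 257.8746337890625), 4.070357322692871) 1243 0.021096624689297405
 plane ((539.74951171875, -24.232086181640625), (34.93465042114258, 256.7044982910156), 4.10372257232666) [ 0.5388 -0.0245  0.022 ]
 line -86.16314 0.53857434 -0.02585694
red [0.5585 0.0612 0.0489] [0.548  0.047  0.0403] [0.5685 0.0776 0.056 ] 120
blue [ 0.5642 -0.0226  0.0488] [ 0.554  -0.0391  0.0403] [ 0.5754 -0.0085  0.0551] 125
yellow [ 0.5708 -0.1081  0.0486] [ 0.5595 -0.1234  0.0406] [ 0.5815 -0.0919  0.0547] 125
styl [0.4383 0.0389 0.0885] [0.4315 0.032  0.0602] [0.4454 0.0455 0.0942]
mat ((0.43810856342315674, 0.03177577629685402), 0.03988076373934746)Traceback (most recent call last):
  File "<stdin>", line 7, in <module>
IndexError: list index out of range
```

```bash
python3 - <<'E'
from h import *
print(delta(down(94),(.437,.038,.2)), robot.camera_model('wrist')['hand_eye'], robot.camera_model('wrist')['fx'])
E
```

```text
(array([-381.8, -309.1,   31.3]), array([ 0. ,  0. , -5.7])) [[ 3.92681066e-04 -9.53368817e-01 -3.01807463e-01  7.70945847e-02]
 [ 9.99999065e-01  7.69658173e-04 -1.13014900e-03  1.38966945e-03]
 [ 1.30973739e-03 -3.01806738e-01  9.53368228e-01 -1.42506333e-01]
 [ 0.00000000e+00  0.00000000e+00  0.00000000e+00  1.00000000e+00]] 411.82211384372727
```

>>> servo_tool(series=[[-1,[-31,-25,2.5],[0,0,0]],[-1,[-62,-50,5],[0,0,0]],[-1,[-93,-75,7.5],[0,0,0]],[-1,[-124,-100,10],[0,0,0]],[-1,[-155,-125,12],[0,0,0]]])

```text
time_s: 2.22
tool_pos: [0.3073, 0.298, 0.2192]
tcp_rot: [[-0.91, 0.414, 0.0], [0.414, 0.91, 0.0], [-0.0, 0.0, -1.0]]
contact_force: [1.6, 1.0, 1.0]
finger_gap: 1.0
grasp_force: 0.0
```

>>> servo_tool(series=[[-1,[-31,-25,2.5],[0,0,0]],[-1,[-62,-50,5],[0,0,0]],[-1,[-93,-75,7.5],[0,0,0]],[-1,[-124,-100,10],[0,0,0]],[-1,[-155,-125,12],[0,0,0]]])

```text
time_s: 2.63
tool_pos: [0.3966, 0.1197, 0.2074]
tcp_rot: [[-0.91, 0.415, 0.001], [0.415, 0.91, 0.0], [-0.001, 0.0, -1.0]]
contact_force: [1.3, 0.6, -1.0]
finger_gap: 0.996
grasp_force: 0.0
```

>>> servo_tool(series=[[-1,[-24,-20,2.5],[0,0,-1.4]],[-1,[-48,-40,5],[0,0,-2.8]],[-1,[-72,-59,7],[0,0,-4.2]],[-1,[-72,-59,7],[0,0,-5.7]],[-1,[-72,-59,7],[0,0,-5.7]]])

```text
time_s: 3.05
tool_pos: [0.4376, 0.0368, 0.2001]
tcp_rot: [[-0.997, -0.072, -0.0], [-0.072, 0.997, 0.0], [0.0, 0.0, -1.0]]
contact_force: [0.0, 0.2, -0.3]
finger_gap: 0.998
grasp_force: 0.0
```

```bash
python3 - <<'E'
from h import *
np.set_printoptions(precision=4,suppress=True)
s=robot.read_state();print(s['tool_pos'],s['tcp_rot'],s['joints'],s['time_s'])
K,T,im,d=shot('wrist','w1.png')
v,u=np.mgrid[:480,:640]; W=world(K,T,np.c_[u.ravel(),v.ravel()],d.ravel()).reshape(480,640,3)
for n in ['stylus','mat_top','dock','stylus_foot']:
  for o in robot.cut_out(n,'wrist')[:1]:
    P=W[o['mask']&(d>0)]; print(n,o['p'],o['position'],np.median(P,0),P.min(0),P.max(0))
    if n=='stylus':
        t=P[P[:,2]>.06]; print(t.min(0),t.max(0),np.median(t,0))
    if n=='mat_top':
        pts=np.array([onplane(K,T,(a,b),.002) for b,a in zip(*np.nonzero(o['mask']))]); print(cv2.minEnclosingCircle(pts[:,:2].astype(np.float32)))
E
```

```text
[0.4376 0.0368 0.2001] [[-0.9974 -0.0716 -0.0005]
 [-0.0716  0.9974  0.0001]
 [ 0.0004  0.0002 -1.    ]] [ -10.549     8.7606  102.3753    0.0025   68.8908 -104.6547] 3.05
stylus 0.68 [327.8, 217.5] [0.4327 0.0394 0.0556] [0.4245 0.0269 0.0003] [0.4733 0.052  0.0918]
[0.4294 0.0318 0.06  ] [0.4457 0.0478 0.0918] [0.4346 0.0395 0.0888]
mat_top 0.91 [312.5, 195.7] [0.429  0.0272 0.0017] [ 0.396  -0.0064 -0.0024] [0.4752 0.0726 0.0814]
((0.4355424642562866, 0.03341815993189812), 0.039753641933202744)
dock 0.77 [274.7, 338.4] [0.5534 0.0007 0.0209] [ 0.4322 -0.1562 -0.0011] [0.6235 0.1134 0.2369]
stylus_foot 0.71 [324.8, 217.3] [0.4325 0.0394 0.0564] [0.4245 0.0271 0.0003] [0.4559 0.052  0.0918]
```

View pics/w1.png

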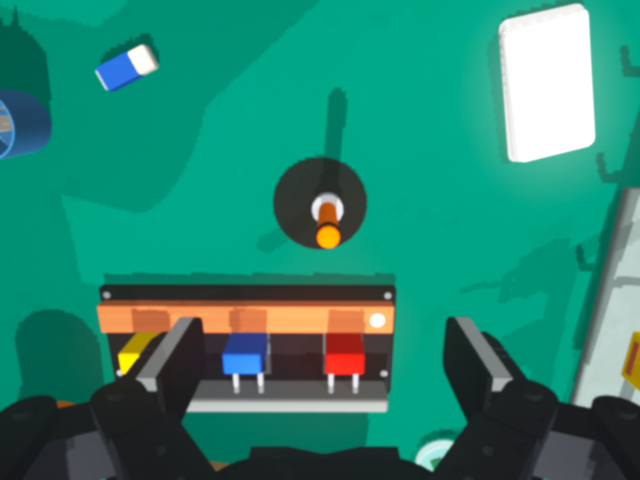

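The wrist view shows the stylus on its mat (handle top at 328,237) and the whole copper rail from (98,318) to (395,318), dot at (377,320). I'll cross-check the rail line from this closer picture and work out the descent.

```bash
python3 - <<'E'
from h import *
np.set_printoptions(precision=4,suppress=True)
K,T,im,d=shot('wrist')
h,s,v=cv2.split(cv2.cvtColor(im,cv2.COLOR_RGB2HSV))
m=((h<16)&(s>60)&(v>60)).astype(np.uint8); m[:300]=0;m[336:]=0;m[:,:95]=0;m[:,400:]=0
dot=(s<50)&(v>200); dot[:308]=0;dot[332:]=0;dot[:,:365]=0;dot[:,390:]=0
b,a=np.nonzero(dot);print('dot',len(a),onplane(K,T,(a.mean(),b.mean()),.022))
m[dot]=1
b,a=np.nonzero(m)
Q=np.array([onplane(K,T,p,.022)[:2] for p in zip(a,b)]); print(cv2.minAreaRect((Q*1000).astype(np.float32)))
# column-wise edges
for c in (120,170,215,280,310,340,360):
    r=np.nonzero(m[:,c])[0]; print(c,r.min(),r.max(),onplane(K,T,(c,r.min()-.5),.022)[:2],onplane(K,T,(c,r.max()+.5),.022)[:2])
print(delta(down(94.1),(.437,.0395,.046)))
E
```

```text
dot 158 [0.5299 0.0903 0.022 ]
((535.5357666015625, -23.0504150390625), (33.83959197998047, 255.89801025390625), 3.9590606689453125)
120 300 334 [ 0.5254 -0.1291] [ 0.5595 -0.1318]
170 300 330 [ 0.5225 -0.0864] [ 0.5525 -0.0877]
215 300 334 [ 0.5198 -0.048 ] [ 0.5537 -0.0483]
280 300 334 [0.516  0.0075] [0.5498 0.0087]
310 300 335 [0.5142 0.0331] [0.549  0.0351]
340 300 335 [0.5124 0.0587] [0.5471 0.0615]
360 300 335 [0.5113 0.0758] [0.5459 0.0791]
(array([ -0. ,   0.8, 154.5]), array([-0.  ,  0.  , -0.03]))
```

>>> servo_tool(series=[[-1,[0,1,35],[0,0,0]],[-1,[0,1,70],[0,0,0]],[-1,[0,1,105],[0,0,0]],[-1,[0,1,135],[0,0,0]],[-1,[0,1,154],[0,0,0]]])

```text
time_s: 3.77
tool_pos: [0.4358, 0.0398, 0.0439]
tcp_rot: [[-0.998, -0.069, -0.003], [-0.069, 0.998, 0.001], [0.003, 0.001, -1.0]]
contact_force: [0.8, -0.6, -0.1]
finger_gap: 0.998
grasp_force: 0.0
```

>>> servo_tool(series=[[1,[0,0,0],[0,0,0]],[1,[0,0,0],[0,0,0]],[1,[0,0,0],[0,0,0]],[1,[0,0,0],[0,0,0]],[1,[0,0,0],[0,0,0]]])

```text
time_s: 4.18
tool_pos: [0.4378, 0.039, 0.0475]
tcp_rot: [[-0.998, -0.07, 0.002], [-0.07, 0.998, -0.0], [-0.002, -0.001, -1.0]]
contact_force: [-0.9, 0.6, 1.0]
finger_gap: 0.297
grasp_force: 0.0
```

>>> servo_tool(series=[[1,[0,0,0],[0,0,0]],[1,[0,0,0],[0,0,0]],[1,[0,0,0],[0,0,0]],[1,[0,0,0],[0,0,0]],[1,[0,0,0],[0,0,0]]])

```text
time_s: 4.6
tool_pos: [0.4377, 0.0391, 0.0473]
tcp_rot: [[-0.998, -0.069, 0.002], [-0.069, 0.998, -0.0], [-0.002, -0.0, -1.0]]
contact_force: [-0.7, 1.4, 6.2]
finger_gap: 0.159
grasp_force: 58.3
```

```bash
python3 - <<'E'
from h import *
print(robot.read_state())
C=np.array([.5384,-.0239]); a=np.radians(4.05); ay=np.array([-np.sin(a),np.cos(a)])
p=C+.114*ay; print(p,delta(down(94.05),(*p,.074)))
E
```

```text
{'time_s': 4.6, 'joints': array([-1.02512382e+01,  2.21662262e+01,  1.12044278e+02,  1.34115881e-02,
        4.56807808e+01, -1.04242360e+02]), 'dq': array([ 0.01750292, -0.00863487, -0.04332004, -0.13208634, -0.01847196,
       -0.00030254]), 'joint_efforts': array([-5.02675753e-01, -3.35692549e+01, -1.66822118e+01, -1.52219916e-01,
       -3.79321435e-01,  9.65454128e-04]), 'tool_pos': array([0.4377454 , 0.03906305, 0.04733285]), 'tcp_rot': array([[-9.97584422e-01, -6.94386240e-02,  1.89695566e-03],
       [-6.94390751e-02,  9.97586179e-01, -1.72879141e-04],
       [-1.88037226e-03, -3.04184384e-04, -9.99998186e-01]]), 'contact_force': array([-0.69005311,  1.44315544,  6.23505472]), 'moment': array([0.18887556, 0.21272087, 0.0190216 ]), 'grasp_force': 58.282347321510315, 'finger_gap': 0.15903382127634746}
[0.53034852 0.08981532] (array([-96. ,  44.2, -26.5]), array([-0.  ,  0.02, -0.01]))
```

>>> servo_tool(series=[[1,[0,0,-20],[0,0,0]],[1,[0,0,-40],[0,0,0]],[1,[-20,10,-50],[0,0,0]],[1,[-45,21,-50],[0,0,0]],[1,[-70,32,-50],[0,0,0]]])

```text
time_s: 5.02
tool_pos: [0.506, 0.0763, 0.0977]
tcp_rot: [[-0.998, -0.069, 0.002], [-0.069, 0.998, -0.0], [-0.002, -0.0, -1.0]]
contact_force: [-0.3, 0.1, -0.2]
finger_gap: 0.157
grasp_force: 58.4
```

>>> servo_tool(series=[[1,[-20,10,0],[0,0,0]],[1,[-26,12,0],[0,0,0]],[1,[-26,12,0],[0,0,0]],[1,[-26,12,0],[0,0,0]],[1,[-26,12,0],[0,0,0]]])

```text
time_s: 5.43
tool_pos: [0.5289, 0.0892, 0.0963]
tcp_rot: [[-0.998, -0.069, -0.001], [-0.069, 0.998, -0.0], [0.001, -0.0, -1.0]]
contact_force: [0.8, -0.4, -0.4]
finger_gap: 0.157
grasp_force: 58.5
```

```bash
python3 - <<'E'
from h import *
np.set_printoptions(precision=4,suppress=True)
s=robot.read_state(); print(s['tool_pos'],s['contact_force'])
C=np.array([.5384,-.0239]); a=np.radians(4.05); ay=np.array([-np.sin(a),np.cos(a)])
p=C+.114*ay; print(p,delta(down(94.05),(*p,.0675)))
q=C-.116*ay; print(q,delta(down(94.05),(*q,.0675)))
for c in ('top','side'):
  K,T,im,d=shot(c,c+'2.png')
  for o in robot.cut_out('stylus',c)[:1]:
    P=cloud(K,T,d,o['mask']); print(c,o['p'],np.median(P,0),P.min(0),P.max(0))
im=cv2.imread('pics/side2.png'); cv2.imwrite('pics/s2c.png',cv2.resize(im[200:350,220:420],(800,600),interpolation=cv2.INTER_CUBIC))
E
```

```text
[0.5289 0.0892 0.0963] [ 0.7631 -0.3997 -0.4228]
[0.5303 0.0898] (array([-1.5,  0.5, 28.8]), array([-0.  , -0.01, -0.02]))
[ 0.5466 -0.1396] (array([  -1.8, -229.5,   28.8]), array([-0.  , -0.01, -0.02]))
side 0.45 [0.5253 0.0839 0.0696] [0.5141 0.0741 0.0025] [0.5683 0.245  0.0965]
```

View pics/s2c.png

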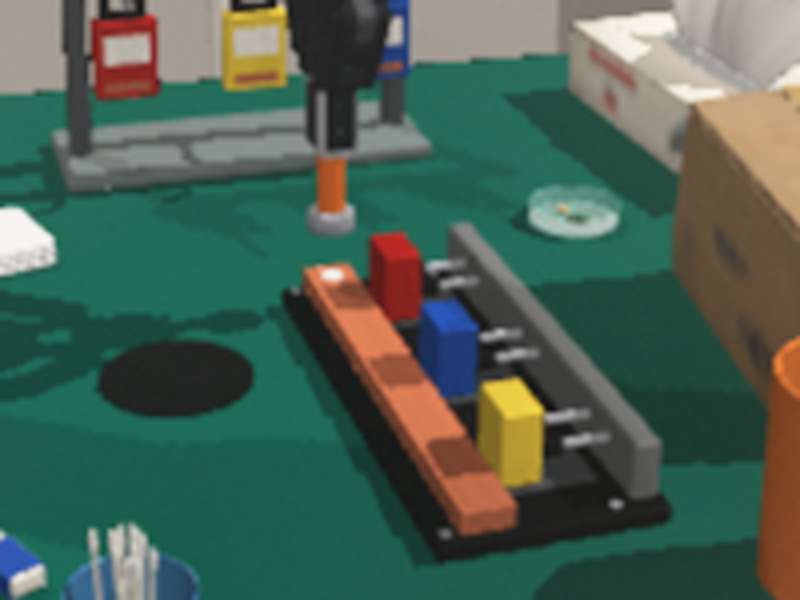

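The stylus is held upright above the white dot at (330,275). Now I'll lower it to contact.

>>> servo_tool(series=[[1,[-1.5,0.5,8],[0,0,0]],[1,[-1.5,0.5,16],[0,0,0]],[1,[-1.5,0.5,22],[0,0,0]],[1,[-1.5,0.5,26],[0,0,0]],[1,[-1.5,0.5,27],[0,0,0]]])

```text
time_s: 6.05
tool_pos: [0.5307, 0.0902, 0.0681]
tcp_rot: [[-0.998, -0.07, -0.002], [-0.07, 0.998, 0.0], [0.002, 0.0, -1.0]]
contact_force: [-0.1, 0.0, -1.6]
finger_gap: 0.158
grasp_force: 58.5
```

>>> servo_tool(series=[[1,[0,0,0.5],[0,0,0]],[1,[0,0,1],[0,0,0]],[1,[0,0,1.5],[0,0,0]],[1,[0,0,1.5],[0,0,0]],[1,[0,0,1.5],[0,0,0]]])

```text
time_s: 6.47
tool_pos: [0.5314, 0.0902, 0.068]
tcp_rot: [[-0.998, -0.07, 0.0], [-0.07, 0.998, -0.0], [-0.0, -0.0, -1.0]]
contact_force: [-0.5, -0.4, -1.8]
finger_gap: 0.158
grasp_force: 58.5
```

>>> servo_tool(series=[[1,[0.5,0,0.5],[0,0,0]],[1,[0.5,0,1],[0,0,0]],[1,[0.5,0,1],[0,0,0]],[1,[0.5,0,1],[0,0,0]],[1,[0.5,0,1],[0,0,0]]])

```text
time_s: 6.88
tool_pos: [0.531, 0.0902, 0.0674]
tcp_rot: [[-0.998, -0.07, 0.001], [-0.07, 0.998, -0.0], [-0.001, -0.0, -1.0]]
contact_force: [-1.5, 0.6, 6.2]
finger_gap: 0.158
grasp_force: 59.0
```

>>> servo_tool(series=[[1,[0,0,0.5],[0,0,0]],[1,[0,0,1],[0,0,0]],[1,[0,0,1],[0,0,0]],[1,[0,0,1],[0,0,0]],[1,[0,0,1],[0,0,0]]])

```text
time_s: 7.3
tool_pos: [0.5312, 0.0902, 0.0673]
tcp_rot: [[-0.998, -0.07, 0.002], [-0.07, 0.998, -0.0], [-0.002, -0.0, -1.0]]
contact_force: [-5.6, 0.7, 14.2]
finger_gap: 0.156
grasp_force: 59.9
```

>>> servo_tool(series=[[1,[0.4,-3,-0.4],[0,0,0]],[1,[0.6,-6,-0.4],[0,0,0]],[1,[0.8,-9,-0.4],[0,0,0]],[1,[0.8,-12,-0.4],[0,0,0]],[1,[0.8,-15,-0.4],[0,0,0]]])

```text
time_s: 7.72
tool_pos: [0.5319, 0.0762, 0.0673]
tcp_rot: [[-0.998, -0.069, 0.003], [-0.069, 0.998, 0.002], [-0.003, 0.002, -1.0]]
contact_force: [-0.5, 8.2, 8.8]
finger_gap: 0.159
grasp_force: 59.6
```

>>> servo_tool(series=[[1,[0,-3,0],[0,0,0]],[1,[0,-6,0],[0,0,0]],[1,[0,-9,0],[0,0,0]],[1,[0,-12,0],[0,0,0]],[1,[0,-15,0],[0,0,0]]])

```text
time_s: 8.13
tool_pos: [0.5329, 0.0612, 0.0674]
tcp_rot: [[-0.998, -0.069, 0.003], [-0.069, 0.998, 0.002], [-0.003, 0.002, -1.0]]
contact_force: [-0.3, 7.9, 8.6]
finger_gap: 0.162
grasp_force: 59.6
```

>>> servo_tool(series=[[1,[0,-3,0],[0,0,0]],[1,[0,-6,0],[0,0,0]],[1,[0,-9,0],[0,0,0]],[1,[0,-12,0],[0,0,0]],[1,[0,-15,0],[0,0,0]]])

```text
time_s: 8.55
tool_pos: [0.5339, 0.0463, 0.0674]
tcp_rot: [[-0.998, -0.069, 0.003], [-0.069, 0.998, 0.002], [-0.003, 0.002, -1.0]]
contact_force: [-0.7, 7.4, 9.5]
finger_gap: 0.159
grasp_force: 59.6
```

>>> servo_tool(series=[[1,[0.3,-3,0],[0,0,0]],[1,[0.3,-6,0],[0,0,0]],[1,[0.3,-9,0],[0,0,0]],[1,[0.3,-12,0],[0,0,0]],[1,[0.3,-15,0],[0,0,0]]])

```text
time_s: 8.97
tool_pos: [0.5347, 0.0313, 0.0674]
tcp_rot: [[-0.998, -0.069, 0.003], [-0.069, 0.998, 0.002], [-0.003, 0.002, -1.0]]
contact_force: [-0.0, 7.4, 9.5]
finger_gap: 0.155
grasp_force: 59.6
```

>>> servo_tool(series=[[1,[0,-3,0],[0,0,0]],[1,[0,-6,0],[0,0,0]],[1,[0,-9,0],[0,0,0]],[1,[0,-12,0],[0,0,0]],[1,[0,-15,0],[0,0,0]]])

```text
time_s: 9.38
tool_pos: [0.5357, 0.0163, 0.0674]
tcp_rot: [[-0.998, -0.069, 0.003], [-0.069, 0.998, 0.002], [-0.003, 0.002, -1.0]]
contact_force: [-0.6, 8.2, 9.0]
finger_gap: 0.155
grasp_force: 59.6
```

>>> servo_tool(series=[[1,[0,-3,0],[0,0,0]],[1,[0,-6,0],[0,0,0]],[1,[0,-9,0],[0,0,0]],[1,[0,-12,0],[0,0,0]],[1,[0,-15,0],[0,0,0]]])

```text
time_s: 9.8
tool_pos: [0.5367, 0.0014, 0.0674]
tcp_rot: [[-0.998, -0.069, 0.002], [-0.069, 0.998, 0.002], [-0.003, 0.002, -1.0]]
contact_force: [-0.8, 7.3, 10.4]
finger_gap: 0.159
grasp_force: 59.6
```

>>> servo_tool(series=[[1,[0,-3,0],[0,0,0]],[1,[0,-6,0],[0,0,0]],[1,[0,-9,0],[0,0,0]],[1,[0,-12,0],[0,0,0]],[1,[0,-15,0],[0,0,0]]])

```text
time_s: 10.22
tool_pos: [0.5377, -0.0136, 0.0673]
tcp_rot: [[-0.998, -0.069, 0.002], [-0.069, 0.998, 0.002], [-0.002, 0.002, -1.0]]
contact_force: [-0.3, 7.8, 10.3]
finger_gap: 0.154
grasp_force: 59.7
```

>>> servo_tool(series=[[1,[0,-3,0],[0,0,0]],[1,[0,-6,0],[0,0,0]],[1,[0,-9,0],[0,0,0]],[1,[0,-12,0],[0,0,0]],[1,[0,-15,0],[0,0,0]]])

```text
time_s: 10.63
tool_pos: [0.5388, -0.0285, 0.0674]
tcp_rot: [[-0.998, -0.069, 0.002], [-0.069, 0.998, 0.002], [-0.002, 0.002, -1.0]]
contact_force: [-0.6, 8.2, 10.5]
finger_gap: 0.158
grasp_force: 59.7
```

>>> servo_tool(series=[[1,[0,-3,0],[0,0,0]],[1,[0,-6,0],[0,0,0]],[1,[0,-9,0],[0,0,0]],[1,[0,-12,0],[0,0,0]],[1,[0,-15,0],[0,0,0]]])

```text
time_s: 11.05
tool_pos: [0.5398, -0.0435, 0.0674]
tcp_rot: [[-0.998, -0.069, 0.002], [-0.069, 0.998, 0.002], [-0.002, 0.002, -1.0]]
contact_force: [0.3, 8.3, 10.0]
finger_gap: 0.157
grasp_force: 59.7
```

>>> servo_tool(series=[[1,[0,-3,0],[0,0,0]],[1,[0,-6,0],[0,0,0]],[1,[0,-9,0],[0,0,0]],[1,[0,-12,0],[0,0,0]],[1,[0,-15,0],[0,0,0]]])

```text
time_s: 11.47
tool_pos: [0.5408, -0.0584, 0.0674]
tcp_rot: [[-0.998, -0.069, 0.002], [-0.069, 0.998, 0.002], [-0.002, 0.002, -1.0]]
contact_force: [0.4, 8.2, 10.5]
finger_gap: 0.16
grasp_force: 59.8
```

>>> servo_tool(series=[[1,[0,-3,0],[0,0,0]],[1,[0,-6,0],[0,0,0]],[1,[0,-9,0],[0,0,0]],[1,[0,-12,0],[0,0,0]],[1,[0,-15,0],[0,0,0]]])

```text
time_s: 11.88
tool_pos: [0.5419, -0.0734, 0.0674]
tcp_rot: [[-0.998, -0.069, 0.002], [-0.069, 0.998, 0.002], [-0.002, 0.002, -1.0]]
contact_force: [-0.0, 7.8, 11.2]
finger_gap: 0.159
grasp_force: 59.8
```

>>> servo_tool(series=[[1,[0,-3,0],[0,0,0]],[1,[0,-6,0],[0,0,0]],[1,[0,-9,0],[0,0,0]],[1,[0,-12,0],[0,0,0]],[1,[0,-15,0],[0,0,0]]])

```text
time_s: 12.3
tool_pos: [0.5429, -0.0883, 0.0674]
tcp_rot: [[-0.998, -0.069, 0.002], [-0.069, 0.998, 0.002], [-0.002, 0.002, -1.0]]
contact_force: [0.4, 8.6, 10.5]
finger_gap: 0.163
grasp_force: 59.8
```

>>> servo_tool(series=[[1,[0,-3,0],[0,0,0]],[1,[0,-6,0],[0,0,0]],[1,[0,-9,0],[0,0,0]],[1,[0,-12,0],[0,0,0]],[1,[0,-15,0],[0,0,0]]])

```text
time_s: 12.72
tool_pos: [0.5439, -0.1032, 0.0674]
tcp_rot: [[-0.998, -0.069, 0.002], [-0.069, 0.998, 0.002], [-0.002, 0.002, -1.0]]
contact_force: [-1.0, 9.1, 12.3]
finger_gap: 0.159
grasp_force: 59.8
```

>>> servo_tool(series=[[1,[0,-3,0],[0,0,0]],[1,[0,-6,0],[0,0,0]],[1,[0,-9,0],[0,0,0]],[1,[0,-12,0],[0,0,0]],[1,[0,-15,0],[0,0,0]]])

```text
time_s: 13.13
tool_pos: [0.5449, -0.1182, 0.0674]
tcp_rot: [[-0.998, -0.069, 0.002], [-0.069, 0.998, 0.002], [-0.002, 0.002, -1.0]]
contact_force: [-0.6, 7.9, 12.0]
finger_gap: 0.153
grasp_force: 59.8
```

>>> servo_tool(series=[[1,[0,-3,0],[0,0,0]],[1,[0,-6,0],[0,0,0]],[1,[0,-9,0],[0,0,0]],[1,[0,-12,0],[0,0,0]],[1,[0,-15,0],[0,0,0]]])

```text
time_s: 13.55
tool_pos: [0.546, -0.1331, 0.0674]
tcp_rot: [[-0.998, -0.069, 0.002], [-0.069, 0.998, 0.002], [-0.002, 0.002, -1.0]]
contact_force: [-1.5, 8.7, 10.9]
finger_gap: 0.16
grasp_force: 59.8
```

>>> servo_tool(series=[[1,[0,-3,0],[0,0,0]],[1,[0,-5,0],[0,0,0]],[1,[0,-7,0],[0,0,0]],[1,[0,-7,0],[0,0,0]],[1,[0,-7,0],[0,0,0]]])

```text
time_s: 13.97
tool_pos: [0.5465, -0.1404, 0.0674]
tcp_rot: [[-0.998, -0.069, 0.002], [-0.069, 0.998, 0.001], [-0.002, 0.001, -1.0]]
contact_force: [0.1, 7.2, 10.2]
finger_gap: 0.162
grasp_force: 59.8
```

>>> servo_tool(series=[[1,[0,0,-5],[0,0,0]],[1,[0,0,-15],[0,0,0]],[1,[0,0,-30],[0,0,0]],[1,[0,0,-45],[0,0,0]],[1,[0,0,-45],[0,0,0]]])

```text
time_s: 14.38
tool_pos: [0.5471, -0.1421, 0.1143]
tcp_rot: [[-0.998, -0.07, 0.005], [-0.07, 0.998, -0.003], [-0.004, -0.003, -1.0]]
contact_force: [-0.6, -0.3, -1.1]
finger_gap: 0.159
grasp_force: 58.7
```

```bash
python3 - <<'E'
from h import *
print(delta(down(94.05),(.437,.0325,.11)))
E
```

```text
(array([ 97.7, 181.8,   3.4]), array([-0.03,  0.05, -0.01]))
```

>>> servo_tool(series=[[1,[20,25,0],[0,0,0]],[1,[40,60,0],[0,0,0]],[1,[60,100,0],[0,0,0]],[1,[80,140,0],[0,0,0]],[1,[98,175,0],[0,0,0]]])

```text
time_s: 14.8
tool_pos: [0.4364, 0.0244, 0.1108]
tcp_rot: [[-0.998, -0.069, -0.0], [-0.069, 0.998, 0.0], [0.0, 0.0, -1.0]]
contact_force: [1.1, 1.2, -0.9]
finger_gap: 0.157
grasp_force: 58.7
```

>>> servo_tool(series=[[1,[0,7,10],[0,0,0]],[1,[0,7,30],[0,0,0]],[1,[0,7,50],[0,0,0]],[1,[0,7,60],[0,0,0]],[1,[0,7,62],[0,0,0]]])

```text
time_s: 15.22
tool_pos: [0.4361, 0.0304, 0.0474]
tcp_rot: [[-0.998, -0.07, -0.004], [-0.07, 0.998, 0.001], [0.004, 0.001, -1.0]]
contact_force: [-2.5, 1.1, 3.0]
finger_gap: 0.159
grasp_force: 58.9
```

>>> servo_tool(series=[[1,[0,0,1],[0,0,0]],[1,[0,0,1.5],[0,0,0]],[1,[0,0,2],[0,0,0]],[1,[0,0,2],[0,0,0]],[1,[0,0,2],[0,0,0]]])

```text
time_s: 15.63
tool_pos: [0.4377, 0.0301, 0.0476]
tcp_rot: [[-0.998, -0.07, 0.001], [-0.07, 0.998, -0.0], [-0.001, -0.0, -1.0]]
contact_force: [-0.6, -0.5, -0.8]
finger_gap: 0.156
grasp_force: 58.9
```

>>> servo_tool(series=[[1,[0,0,0.5],[0,0,0]],[1,[0,0,0.5],[0,0,0]],[-0.2,[0,0,0.5],[0,0,0]],[-0.2,[0,0,0.5],[0,0,0]],[-0.2,[0,0,0.5],[0,0,0]]])

```text
time_s: 16.05
tool_pos: [0.4374, 0.0302, 0.0467]
tcp_rot: [[-0.998, -0.07, 0.0], [-0.07, 0.998, -0.0], [-0.0, -0.0, -1.0]]
contact_force: [0.3, 0.6, 0.2]
finger_gap: 0.574
grasp_force: 0.0
```

>>> servo_tool(series=[[-0.2,[0,0,0],[0,0,0]],[-0.2,[0,0,-10],[0,0,0]],[-0.2,[0,0,-40],[0,0,0]],[-0.2,[0,0,-80],[0,0,0]],[-0.2,[0,0,-120],[0,0,0]]])

```text
time_s: 16.47
tool_pos: [0.4367, 0.0303, 0.1679]
tcp_rot: [[-0.998, -0.07, -0.002], [-0.07, 0.998, 0.0], [0.002, 0.001, -1.0]]
contact_force: [1.3, 0.6, 0.5]
finger_gap: 0.6
grasp_force: 0.0
```

>>> servo_tool(series=[[-0.2,[0,0,-10],[0,0,0]],[-0.2,[0,0,-20],[0,0,0]],[-0.2,[0,0,-30],[0,0,0]],[-0.2,[0,0,-30],[0,0,0]],[-0.2,[0,0,-30],[0,0,0]]])

```text
time_s: 16.88
tool_pos: [0.4374, 0.0302, 0.1966]
tcp_rot: [[-0.998, -0.07, 0.0], [-0.07, 0.998, -0.0], [-0.0, -0.0, -1.0]]
contact_force: [-0.9, 0.3, -1.1]
finger_gap: 0.6
grasp_force: 0.0
```

```bash
python3 - <<'E'
from h import *
np.set_printoptions(precision=4,suppress=True)
s=robot.read_state(); print(s['tool_pos'],s['finger_gap'],s['joints'],s['contact_force'])
for c in ('side','top','wrist'):
  K,T,im,d=shot(c)
  for n in (['stylus','mat_top'] if c!='side' else ['stylus','rack','pack_red','pack_blue','pack_yellow']):
   for o in robot.cut_out(n,c)[:1]:
    P=cloud(K,T,d,o['mask']&(d<1.4)); 
    if 'pack' in n: P=P[abs(P[:,1]-.28)<.02]; P=P[P[:,2]<.112]
    print(c,n,round(o['p'],2),np.median(P,0),np.percentile(P,3,0),np.percentile(P,97,0))
    if n=='mat_top':
        pts=np.array([onplane(K,T,(a,b),.002) for b,a in zip(*np.nonzero(o['mask']))]); print(cv2.minEnclosingCircle(pts[:,:2].astype(np.float32)))
print(delta(down(0),(.437,.22,.21)))
E
```

```text
[0.4374 0.0302 0.1966] 0.6004568999756171 [ -11.4384    8.8663  102.8106    0.0003   68.2949 -105.4271] [-0.9477  0.3123 -1.0598]
side stylus 0.95 [ 0.4345 -0.0153  0.0418] [ 0.4246 -0.0274  0.0044] [ 0.4444 -0.0003  0.0902]
side rack 0.98 [0.5072 0.3243 0.0133] [0.4061 0.2839 0.0038] [0.6254 0.3751 0.1385]
side pack_red 0.97 [0.4386 0.2801 0.0906] [0.4203 0.2759 0.0681] [0.458  0.285  0.1107]
side pack_blue 0.62 [0.5985 0.2808 0.0891] [0.5798 0.277  0.0684] [0.6176 0.2861 0.1096]
side pack_yellow 0.73 [0.5192 0.2796 0.09  ] [0.5002 0.275  0.0685] [0.5377 0.2837 0.1109]
top mat_top 0.75 [0.4229 0.0376 0.001 ] [ 0.409   0.002  -0.0042] [0.4417 0.0686 0.0064]
((0.430402934551239, 0.03418794274330139), 0.038643330335617065)
wrist stylus 0.86 [ 0.4325 -0.0031  0.0562] [ 0.4255 -0.0136  0.0086] [0.4431 0.0084 0.0905]
wrist mat_top 0.89 [0.4334 0.0359 0.0017] [0.401  0.0048 0.0002] [0.4696 0.0679 0.0031]
((0.4350857436656952, 0.033274561166763306), 0.04008306935429573)
(array([-12.8, 189.4, -13.4]), array([-0. , -0. , 18.8]))
```

```bash
python3 - <<'E'
from h import *
np.set_printoptions(precision=4,suppress=True)
K,T,im,d=shot('wrist','w3.png')
for n in ('stylus','stylus_foot'):
  for o in robot.cut_out(n,'wrist')[:1]:
    P=cloud(K,T,d,o['mask']&(d<1.4)); t=P[P[:,2]>.08]; f=P[(P[:,2]<.02)&(P[:,2]>.006)]
    print(n,o['position'],np.median(t,0),t.min(0),t.max(0),np.median(f,0),f.min(0),f.max(0))
E
```

```text
stylus [278.4, 216.3] [ 0.4353 -0.0044  0.0892] [ 0.4286 -0.0133  0.0801] [0.4443 0.0032 0.0919] [0.431  0.0022 0.0119] [ 0.424  -0.0146  0.006 ] [0.4487 0.0108 0.0199]
stylus_foot [274.8, 216.5] [ 0.4353 -0.0044  0.0892] [ 0.4286 -0.0133  0.0801] [0.4443 0.0031 0.0919] [0.431  0.0024 0.0119] [ 0.424  -0.0138  0.006 ] [0.4487 0.0108 0.0199]
```

View pics/w3.png

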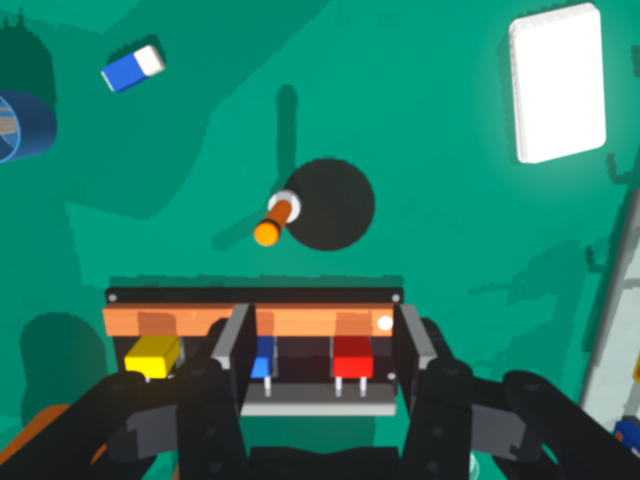

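The picture shows the stylus was knocked to the mat's edge (foot at 285,205; mat centre at 328,205). I'll put it right straight away.

>>> servo_tool(series=[[-0.6,[1,-15,0],[0,0,0]],[-0.6,[2.3,-33,5],[0,0,0]],[-0.6,[2.3,-33,45],[0,0,0]],[-0.6,[2.3,-33,85],[0,0,0]],[-0.6,[2.3,-33,120],[0,0,0]]])

```text
time_s: 18.05
tool_pos: [0.437, -0.0031, 0.0751]
tcp_rot: [[-0.998, -0.069, 0.001], [-0.069, 0.998, -0.0], [-0.0, -0.0, -1.0]]
contact_force: [0.3, -0.4, -0.8]
finger_gap: 0.8
grasp_force: 0.0
```

>>> servo_tool(series=[[-0.6,[0,0,15],[0,0,0]],[-0.6,[0,0,27],[0,0,0]],[-0.6,[0,0,28],[0,0,0]],[-0.6,[0,0,28],[0,0,0]],[1,[0,0,28],[0,0,0]]])

```text
time_s: 18.47
tool_pos: [0.4379, -0.003, 0.0495]
tcp_rot: [[-0.998, -0.07, 0.001], [-0.07, 0.998, -0.0], [-0.001, -0.0, -1.0]]
contact_force: [-0.3, 1.3, 1.0]
finger_gap: 0.672
grasp_force: 0.0
```

>>> servo_tool(series=[[1,[0,0,0],[0,0,0]],[1,[0,0,0],[0,0,0]],[1,[0,0,0],[0,0,0]],[1,[0,0,0],[0,0,0]],[1,[0,0,0],[0,0,0]]])

```text
time_s: 18.88
tool_pos: [0.4377, -0.0028, 0.0493]
tcp_rot: [[-0.998, -0.069, 0.001], [-0.069, 0.998, 0.0], [-0.001, 0.0, -1.0]]
contact_force: [-1.2, 1.6, 5.7]
finger_gap: 0.157
grasp_force: 58.4
```

>>> servo_tool(series=[[1,[0,0,0],[0,0,0]],[1,[0,0,-2],[0,0,0]],[1,[0,0,-5],[0,0,0]],[1,[0,0,-10],[0,0,0]],[1,[0,0,-15],[0,0,0]]])

```text
time_s: 19.3
tool_pos: [0.4373, -0.0029, 0.0641]
tcp_rot: [[-0.998, -0.07, -0.0], [-0.07, 0.998, 0.0], [0.0, 0.0, -1.0]]
contact_force: [-0.0, 1.0, -1.1]
finger_gap: 0.158
grasp_force: 58.4
```

```bash
python3 - <<'E'
from h import *
np.set_printoptions(precision=4,suppress=True)
print(robot.read_state()['finger_gap'],robot.read_state()['grasp_force'],delta(down(94.05),(.437,.0325,.06)))
K,T,im,d=shot('side','s4.png')
im=im[200:350,180:380]; cv2.imwrite('pics/s4c.png',cv2.resize(im,(800,600))[:,:,::-1])
for o in robot.cut_out('stylus','side')[:1]:
    P=cloud(K,T,d,o['mask']&(d<1.4)); print(P.min(0),P.max(0))
    for a in (.03,.04,.05): q=P[abs(P[:,2]-a)<.004]; print(a,np.median(q,0),q.min(0),q.max(0))
E
```

```text
0.1583774258640067 58.36034595966339 (array([-2.2, 35.3,  4.1]), array([ 0.  , -0.  , -0.01]))
[ 0.4228 -0.0151  0.0003] [0.4567 0.1013 0.0623]
0.03 [ 0.4338 -0.0079  0.0292] [ 0.4228 -0.0146  0.026 ] [0.4468 0.0048 0.0338]
0.04 [ 0.4347 -0.0068  0.0408] [ 0.4273 -0.0111  0.0365] [ 0.4414 -0.002   0.0435]
0.05 [ 0.4347 -0.0075  0.0497] [ 0.4276 -0.0101  0.046 ] [ 0.442  -0.0003  0.0536]
```

View pics/s4c.png

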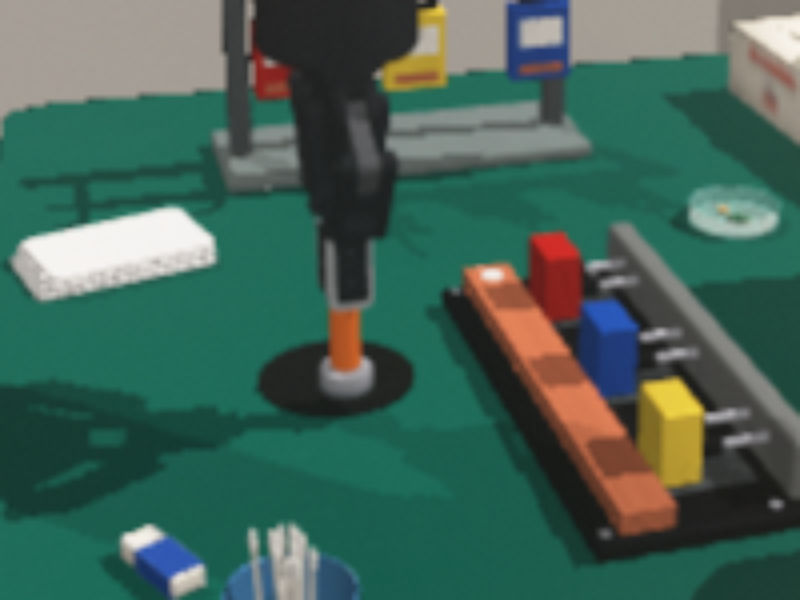

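>>> servo_tool(series=[[1,[-1,15,0],[0,0,0]],[1,[-2,30,0],[0,0,0]],[1,[-2,35.5,4],[0,0,0]],[1,[-2,35.5,9],[0,0,0]],[1,[-2,35.5,12],[0,0,0]]])

```text
time_s: 19.82
tool_pos: [0.4367, 0.0325, 0.051]
tcp_rot: [[-0.998, -0.07, -0.001], [-0.07, 0.998, -0.0], [0.001, 0.0, -1.0]]
contact_force: [-0.0, -1.1, -1.1]
finger_gap: 0.16
grasp_force: 58.5
```

>>> servo_tool(series=[[1,[0,0,0.3],[0,0,0]],[1,[0,0,0.6],[0,0,0]],[1,[0,0,1],[0,0,0]],[1,[0,0,1],[0,0,0]],[1,[0,0,1],[0,0,0]]])

```text
time_s: 20.23
tool_pos: [0.437, 0.0324, 0.0508]
tcp_rot: [[-0.998, -0.069, 0.0], [-0.069, 0.998, -0.0], [-0.0, -0.0, -1.0]]
contact_force: [0.0, -1.3, -1.0]
finger_gap: 0.161
grasp_force: 58.5
```

>>> servo_tool(series=[[1,[0,0,0.3],[0,0,0]],[1,[0,0,0.6],[0,0,0]],[1,[0,0,1],[0,0,0]],[1,[0,0,1],[0,0,0]],[1,[0,0,1],[0,0,0]]])

```text
time_s: 20.65
tool_pos: [0.4369, 0.0326, 0.0497]
tcp_rot: [[-0.998, -0.07, -0.0], [-0.07, 0.998, 0.0], [0.0, 0.0, -1.0]]
contact_force: [-0.5, 0.3, -1.0]
finger_gap: 0.16
grasp_force: 58.5
```

>>> servo_tool(series=[[1,[0,0,0.3],[0,0,0]],[1,[0,0,0.6],[0,0,0]],[1,[0,0,1],[0,0,0]],[1,[0,0,1],[0,0,0]],[1,[0,0,1],[0,0,0]]])

```text
time_s: 21.07
tool_pos: [0.4371, 0.0327, 0.0493]
tcp_rot: [[-0.998, -0.07, 0.001], [-0.07, 0.998, -0.0], [-0.001, -0.0, -1.0]]
contact_force: [-2.3, 1.0, 9.1]
finger_gap: 0.162
grasp_force: 59.4
```

>>> servo_tool(series=[[1,[0,0,0.3],[0,0,0]],[1,[0,0,0.6],[0,0,0]],[1,[0,0,1],[0,0,0]],[1,[0,0,1],[0,0,0]],[1,[0,0,1],[0,0,0]]])

```text
time_s: 21.48
tool_pos: [0.4374, 0.0327, 0.0492]
tcp_rot: [[-0.998, -0.07, 0.001], [-0.07, 0.998, -0.0], [-0.001, -0.0, -1.0]]
contact_force: [-6.8, 1.1, 22.6]
finger_gap: 0.158
grasp_force: 60.9
```

Contact is made. I'll ease off, release, rise, and turn toward the rack.

>>> servo_tool(series=[[1,[0,0,-1.6],[0,0,0]],[1,[0,0,-1.6],[0,0,0]],[0,[0,0,-1.6],[0,0,0]],[-0.2,[0,0,-1.6],[0,0,0]],[-0.2,[0,0,-1.6],[0,0,0]]])

```text
time_s: 21.9
tool_pos: [0.4369, 0.0326, 0.0491]
tcp_rot: [[-0.998, -0.07, -0.0], [-0.07, 0.998, 0.0], [0.0, 0.0, -1.0]]
contact_force: [0.0, -0.5, -0.3]
finger_gap: 0.579
grasp_force: 0.0
```

>>> servo_tool(series=[[-0.2,[0,0,0],[0,0,0]],[-0.2,[0,0,-10],[0,0,0]],[-0.2,[0,0,-40],[0,0,0]],[-0.2,[0,0,-80],[0,0,0]],[-0.2,[0,0,-120],[0,0,0]]])

```text
time_s: 22.32
tool_pos: [0.4362, 0.0327, 0.1704]
tcp_rot: [[-0.998, -0.069, -0.002], [-0.069, 0.998, 0.0], [0.002, 0.001, -1.0]]
contact_force: [1.2, 0.0, 0.2]
finger_gap: 0.602
grasp_force: 0.0
```

>>> servo_tool(series=[[-0.2,[0,0,-30],[0,0,1.4]],[-0.2,[0,0,-50],[0,0,2.8]],[-0.2,[0,20,-50],[0,0,4.2]],[-0.2,[0,50,-50],[0,0,5.6]],[-0.2,[0,80,-50],[0,0,7]]])

```text
time_s: 22.73
tool_pos: [0.4315, 0.1108, 0.2196]
tcp_rot: [[-0.859, 0.512, 0.001], [0.512, 0.859, -0.0], [-0.001, 0.0, -1.0]]
contact_force: [0.6, -0.0, 0.1]
finger_gap: 0.598
grasp_force: 0.0
```

```bash
python3 - <<'E'
from h import *
np.set_printoptions(precision=4,suppress=True)
K,T,im,d=shot('side')
for o in robot.cut_out('stylus','side')[:1]:
    P=cloud(K,T,d,o['mask']&(d<1.4)); print(np.median(P,0),P.min(0),P.max(0))
K,T,im,d=shot('top')
for o in robot.cut_out('stylus','top')[:1]:
    P=cloud(K,T,d,o['mask']&(d<1.4)); print(np.median(P,0),P.min(0),P.max(0))
s=robot.read_state(); print(s['tool_pos'],s['joints'])
print(delta(down(0),(.437,.20,.25)))
E
```

```text
[0.4331 0.0285 0.0434] [0.4212 0.0196 0.0015] [0.4489 0.2051 0.0929]
[0.4356 0.033  0.0423] [ 0.4271  0.0213 -0.0021] [0.4517 0.045  0.096 ]
[0.4315 0.1105 0.2192] [ -0.7703   8.4473  99.7189  -0.0134  71.846  -60.5999]
(array([ 40.2,  80.2, -30.9]), array([-0.  ,  0.  , 11.97]))
```

```bash
python3 - <<'E'
from h import *
print(delta(down(0),(.519,.27,.25)))
E
```

```text
(array([  4.5, 181.9, -30.9]), array([-0.  ,  0.  , 11.97]))
```

>>> servo_tool(series=[[-0.4,[1,36,-31],[0,0,1.2]],[-0.4,[2,72,-31],[0,0,2.4]],[-0.4,[3,108,-31],[0,0,3.6]],[-0.4,[4,144,-31],[0,0,4.8]],[-0.4,[4.5,182,-31],[0,0,6]]])

```text
time_s: 23.35
tool_pos: [0.5207, 0.2699, 0.2502]
tcp_rot: [[-0.491, 0.871, 0.0], [0.871, 0.491, -0.0], [-0.0, -0.0, -1.0]]
contact_force: [0.2, -0.8, 0.5]
finger_gap: 0.699
grasp_force: 0.0
```

>>> servo_tool(series=[[-0.4,[0,0,0],[0,0,1.2]],[-0.4,[0,0,0],[0,0,2.4]],[-0.4,[0,0,0],[0,0,3.6]],[-0.4,[0,0,0],[0,0,4.8]],[-0.4,[0,0,0],[0,0,6]]])

```text
time_s: 23.77
tool_pos: [0.5202, 0.2683, 0.2499]
tcp_rot: [[0.011, 1.0, -0.001], [1.0, -0.011, -0.0], [-0.0, -0.001, -1.0]]
contact_force: [-0.3, -0.3, -0.7]
finger_gap: 0.696
grasp_force: 0.0
```

>>> servo_tool(series=[[-0.4,[0,0,0],[0,0,0]],[-0.4,[0,0,0],[0,0,0]],[-0.4,[0,0,0],[0,0,0]],[-0.4,[0,0,0],[0,0,0]],[-0.4,[0,0,0],[0,0,0]]])

```text
time_s: 24.18
tool_pos: [0.5197, 0.2693, 0.2503]
tcp_rot: [[0.005, 1.0, -0.0], [1.0, -0.005, -0.0], [-0.0, -0.0, -1.0]]
contact_force: [0.5, -0.0, -0.8]
finger_gap: 0.702
grasp_force: 0.0
```

```bash
python3 - <<'E'
from h import *
np.set_printoptions(precision=4,suppress=True)
s=robot.read_state(); print(s['tool_pos'],s['tcp_rot'],s['joints'],s['finger_gap'])
K,T,im,d=shot('wrist','w5.png'); print(T[:3,3])
v,u=np.mgrid[:480,:640]; W=world(K,T,np.c_[u.ravel(),v.ravel()],d.ravel()).reshape(480,640,3)
np.save('W5.npy',W)
for n in ['rack','pack_red','pack_blue','pack_yellow']:
  for o in robot.cut_out(n,'wrist')[:1]:
    m=o['mask']&(d>0)
    P=W[m]; print(n,round(o['p'],2),o['position'],np.median(P,0),np.percentile(P,3,0),np.percentile(P,97,0))
    for lo,hi in ((.117,.145),(.108,.116),(.07,.105)):
        q=P[(P[:,2]>lo)&(P[:,2]<hi)]
        if len(q)>5: print('  ',lo,len(q),np.median(q,0),np.percentile(q,3,0),np.percentile(q,97,0))
E
```

```text
[0.5197 0.2693 0.2503] [[ 0.0045  1.     -0.0001]
 [ 1.     -0.0045 -0.    ]
 [-0.     -0.0001 -1.    ]] [15.9341 24.9864 72.9565 -0.0013 82.0616 16.1929] 0.7024721017163176
[0.521  0.3479 0.3928]
rack 0.95 [325.7, 131.1] [0.5218 0.3375 0.0106] [0.4133 0.2755 0.0084] [0.6273 0.3766 0.136 ]
   0.117 12714 [0.5219 0.333  0.1344] [0.4169 0.2665 0.1311] [0.6248 0.3445 0.1366]
pack_blue 0.81 [437.0, 197.9] [0.5963 0.2899 0.1126] [0.5825 0.2823 0.0716] [0.6183 0.2945 0.1393]
   0.117 688 [0.6004 0.2883 0.138 ] [0.5885 0.2841 0.1175] [0.6152 0.2906 0.1397]
   0.108 534 [0.593  0.2907 0.1123] [0.5828 0.2808 0.1092] [0.6202 0.2942 0.1152]
   0.07 510 [0.5914 0.2936 0.0886] [0.5824 0.2824 0.0716] [0.6173 0.2947 0.1041]
pack_yellow 0.84 [330.6, 199.1] [0.5236 0.2892 0.113 ] [0.5044 0.2825 0.0705] [0.5411 0.2937 0.1395]
   0.117 610 [0.523  0.2874 0.1383] [0.5096 0.2833 0.1179] [0.5356 0.2896 0.1398]
   0.108 540 [0.5259 0.2897 0.1125] [0.5037 0.2809 0.1091] [0.5414 0.2934 0.1153]
   0.07 342 [0.5256 0.293  0.0885] [0.5044 0.2921 0.0716] [0.5407 0.2938 0.1039]
```

View pics/w5.png

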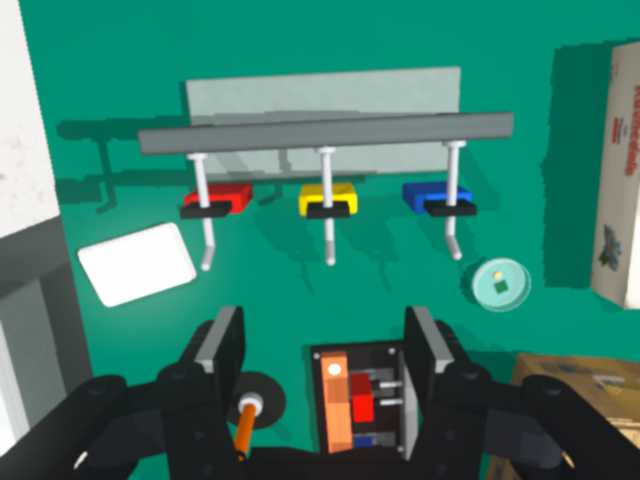

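The wrist view shows the three hooks (bends near (205,240), (330,245), (452,240)) with all packs hanging. The beam is rotated about 2.5° in the picture. I'll fit the rack line and each pack's pose.

```bash
python3 - <<'E'
from h import *
np.set_printoptions(precision=4,suppress=True)
K,T,im,d=shot('wrist'); W=np.load('W5.npy')
ok=(d>0)&(W[...,2]>.12)&(W[...,2]<.16); v,u=np.mgrid[:480,:640]
b=ok&(v<160)&(v>105)&(u>130)&(u<520)&(W[...,1]>.325)
P=W[b]; r=cv2.minAreaRect((P[:,:2]*1000).astype(np.float32)); print('beam',r,np.percentile(P[:,2],[1,50,99]))
l=cv2.fitLine(P[:,:2].astype(np.float32),cv2.DIST_HUBER,0,.001,.001).ravel(); print(l,np.degrees(np.arctan2(l[1],l[0])))
for n,c in (('red',203),('yel',328),('blu',452)):
    q=ok&(abs(u-c)<15)&(v>215)&(v<272); P=W[q]; print(n,'tip',len(P),P[np.argmax(P[:,2])],P[np.argmin(P[:,1])],np.median(P,0))
    q=ok&(abs(u-c)<15)&(v>160)&(v<195)&(W[...,2]>.125)&(W[...,1]<.325); P=W[q]; print('  bar',len(P),np.median(P,0),np.percentile(P[:,2],[50,95]),P[:,1].min())
    q=ok&(abs(u-c)<15)&(v>217)&(v<232)&(W[...,2]>.125); P=W[q]; print('  bar outer',len(P),np.median(P,0))
    q=(d>0)&(abs(u-c)<28)&(v>195)&(v<222)&(W[...,2]>.136)&(W[...,2]<.143); P=W[q]; r=cv2.minAreaRect((P[:,:2]*1000).astype(np.float32)) if len(P) else 0;print('  tabtop',len(P),np.median(P,0) if len(P) else 0,r)
    h,s,vv=cv2.split(cv2.cvtColor(im,cv2.COLOR_RGB2HSV)); q=(d>0)&(abs(u-c)<55)&(v>175)&(v<222)&(s>120)&(vv>60)&((h<35)|(h>105))&(W[...,2]>.108)&(W[...,2]<.116); P=W[q]; print('  bodytop',len(P),np.median(P,0),cv2.minAreaRect((P[:,:2]*1000).astype(np.float32)))
E
```

```text
beam ((520.4977416992188, 332.2725830078125), (229.45513916015625, 21.2152156829834), 2.445633888244629) [0.1307 0.1346 0.1365]
[0.9993 0.0364 0.5246 0.3352] 2.0839758
red tip 554 [0.4446 0.253  0.1505] [0.4442 0.2511 0.1473] [0.4443 0.2662 0.1341]
  bar 330 [0.4424 0.3078 0.1324] [0.1324 0.1338] 0.2969908284813539
  bar outer 137 [0.4437 0.2776 0.1325]
  tabtop 461 [0.4428 0.2867 0.1388] ((442.6636047363281, 286.4750061035156), (28.652360916137695, 6.537861347198486), 2.2722525596618652)
  bodytop 509 [0.4529 0.2904 0.1126] ((442.9947509765625, 286.5519104003906), (39.58888244628906, 14.194730758666992), 2.7009634971618652)
yel tip 485 [0.5235 0.2569 0.1507] [0.5229 0.255  0.1475] [0.5235 0.2683 0.1368]
  bar 321 [0.5218 0.3078 0.1322] [0.1322 0.1336] 0.29648033813714114
  bar outer 134 [0.523  0.2774 0.1326]
  tabtop 450 [0.5224 0.2862 0.1387] ((522.6630859375, 286.0051574707031), (27.61251449584961, 6.814248085021973), 2.077367067337036)
  bodytop 527 [0.5266 0.2898 0.1125] ((522.5908813476562, 286.4105529785156), (39.446502685546875, 13.725998878479004), 2.1929876804351807)
blu tip 418 [0.6027 0.2618 0.1505] [0.6026 0.2588 0.1476] [0.6024 0.2686 0.1353]
  bar 333 [0.6009 0.3074 0.1321] [0.1321 0.1336] 0.29640169615598005
  bar outer 130 [0.6023 0.2767 0.1321]
  tabtop 463 [0.6025 0.2873 0.1385] ((602.67236328125, 287.3380126953125), (28.613128662109375, 6.8175530433654785), 3.029055595397949)
  bodytop 500 [0.5928 0.2908 0.1123] ((602.0897827148438, 287.3440856933594), (39.40338897705078, 13.927136421203613), 2.154153823852539)
```

```bash
cat >> h.py <<'E'
TH=2.3
def hookR(tilt):
    "tool at rack, top tilted outward by tilt deg (negative = toward the beam)"
    a=np.radians(TH); o=np.array([np.sin(a),-np.cos(a),0]); y=np.array([np.cos(a),np.sin(a),0]); t=np.radians(tilt)
    z=-(np.cos(t)*np.array([0,0,1])+np.sin(t)*o); return np.c_[np.cross(y,z),y,z]
PK={'red':(.4412,.2865),'yellow':(.5212,.2862),'blue':(.6008,.2873)}
BEND={'red':.2615,'yellow':.2655,'blue':.2692}
def grasp(c,up=0,g=.040):
    R=hookR(15); p=np.array([*PK[c],.064+g])+.019*R[:,2]; p[2]+=up; return R,p
E
python3 - <<'E'
from h import *
R,p=grasp('red',.09); print(p,delta(R,p)); R,p=grasp('red'); print(p)
E
```

```text
[0.44100265 0.2914136  0.17564741] (array([ 21.5, -78.7,  74.6]), array([ 0.07,  3.  , -0.52]))
[0.44100265 0.2914136  0.08564741]
```

>>> servo_tool(series=[[-0.4,[5,-30,10],[0,0.7,-0.1]],[-0.4,[10,-60,20],[0,1.4,-0.3]],[-0.4,[21.5,-79,40],[0,2.2,-0.5]],[-0.4,[21.5,-79,65],[0,3,-0.5]],[-0.4,[21.5,-79,74.5],[0,3,-0.5]]])

```text
time_s: 24.9
tool_pos: [0.439, 0.2905, 0.1733]
tcp_rot: [[-0.036, 0.999, -0.008], [0.965, 0.037, 0.26], [0.26, 0.002, -0.966]]
contact_force: [0.1, -0.4, 0.2]
finger_gap: 0.702
grasp_force: 0.0
```

>>> servo_tool(series=[[-0.4,[0,0,0],[0,0,0]],[-0.4,[0,0,0],[0,0,0]],[-0.4,[0,0,0],[0,0,0]],[-0.4,[0,0,0],[0,0,0]],[-0.4,[0,0,0],[0,0,0]]])

```text
time_s: 25.32
tool_pos: [0.4413, 0.2918, 0.1766]
tcp_rot: [[-0.038, 0.999, -0.003], [0.965, 0.038, 0.259], [0.259, 0.007, -0.966]]
contact_force: [-1.2, 0.8, -0.4]
finger_gap: 0.697
grasp_force: 0.0
```

```bash
python3 - <<'E'
from h import *
np.set_printoptions(precision=4,suppress=True)
R,p=grasp('red'); print(p,delta(R,p),robot.read_state()['tool_pos'],robot.read_state()['finger_gap'])
K,T,im,d=shot('wrist','w6.png')
v,u=np.mgrid[:480,:640]; W=world(K,T,np.c_[u.ravel(),v.ravel()],d.ravel()).reshape(480,640,3)
q=(d>0)&(W[...,2]>.136)&(W[...,2]<.143)&(abs(W[...,1]-.287)<.006)&(abs(W[...,0]-.441)<.03);P=W[q];print(len(P)); print(cv2.minAreaRect((P[:,:2]*1000).astype(np.float32)))
q=(d>0)&(W[...,2]>.108)&(W[...,2]<.116)&(abs(W[...,1]-.287)<.01)&(abs(W[...,0]-.441)<.03);P=W[q];print(len(P)); print(cv2.minAreaRect((P[:,:2]*1000).astype(np.float32)))
E
```

```text
[0.441  0.2914 0.0856] (array([-23.8,  -0.9,  87.8]), array([ 0.09,  0.  , -0.01])) [0.4413 0.2918 0.1766] 0.6968669240646013
780
((442.81805419921875, 286.6082763671875), (27.55992889404297, 6.304797649383545), 2.007458209991455)
862
((442.7287902832031, 286.7696228027344), (39.449798583984375, 14.03770637512207), 1.89925217628479)
```

View pics/w6.png

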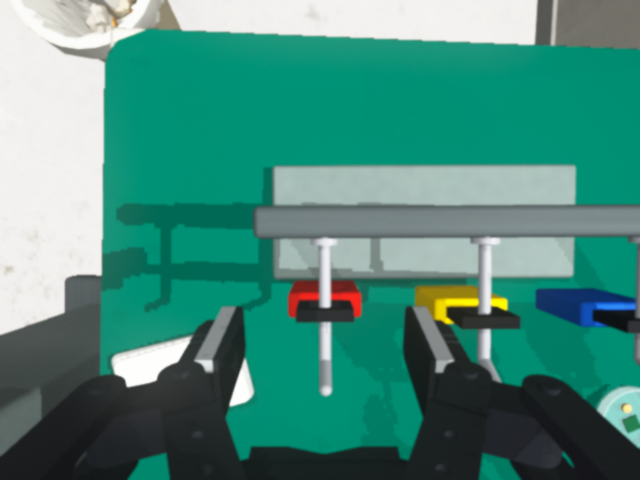

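Fingers straddle the red pack centrally (finger midline and hook both near column 325). Descending.

>>> servo_tool(series=[[-0.4,[-6,0,22],[0.1,0,0]],[-0.4,[-12,0,44],[0.1,0,0]],[-0.4,[-18,0,66],[0.1,0,0]],[-0.4,[-22,0,81],[0.1,0,0]],[-0.4,[-24,0,88],[0.1,0,0]]])

```text
time_s: 25.78
tool_pos: [0.4406, 0.2909, 0.0829]
tcp_rot: [[-0.037, 0.999, -0.015], [0.965, 0.04, 0.258], [0.258, -0.005, -0.966]]
contact_force: [-0.0, 0.1, 0.0]
finger_gap: 0.697
grasp_force: 0.0
```

>>> servo_tool(series=[[-0.4,[0,0,0],[0,0,0]],[-0.4,[0,0,0],[0,0,0]],[1,[0,0,0],[0,0,0]],[1,[0,0,0],[0,0,0]],[1,[0,0,0],[0,0,0]]])

```text
time_s: 26.2
tool_pos: [0.442, 0.2913, 0.0858]
tcp_rot: [[-0.038, 0.999, -0.011], [0.965, 0.039, 0.259], [0.259, -0.0, -0.966]]
contact_force: [-0.4, -0.5, 5.1]
finger_gap: 0.456
grasp_force: 60.6
```

>>> servo_tool(series=[[1,[0,0,0],[0,0,0]],[1,[0,0,0],[0,0,0]],[1,[0,0,0],[0,0,0]],[1,[0,0,0],[0,0,0]],[1,[0,0,0],[0,0,0]]])

```text
time_s: 26.62
tool_pos: [0.442, 0.2913, 0.0857]
tcp_rot: [[-0.038, 0.999, -0.011], [0.965, 0.039, 0.259], [0.259, -0.001, -0.966]]
contact_force: [-0.4, -0.6, 6.4]
finger_gap: 0.453
grasp_force: 60.8
```

```bash
python3 - <<'E'
from h import *
np.set_printoptions(precision=4,suppress=True)
s=robot.read_state(); print(s['tool_pos'],s['tcp_rot'],s['finger_gap'],s['contact_force'],s['joints'])
K,T,im,d=shot('wrist')
v,u=np.mgrid[:480,:640]; W=world(K,T,np.c_[u.ravel(),v.ravel()],d.ravel()).reshape(480,640,3)
q=(d>0)&(W[...,2]>.134)&(W[...,2]<.145)&(abs(W[...,1]-.287)<.008)&(abs(W[...,0]-.441)<.03);P=W[q];print(len(P),np.median(P,0)); print(cv2.minAreaRect((P[:,:2]*1000).astype(np.float32)))
E
```

```text
[0.442  0.2913 0.0857] [[-0.0378  0.9992 -0.0107]
 [ 0.965   0.0393  0.2592]
 [ 0.2594 -0.0006 -0.9658]] 0.4534848713194573 [-0.3839 -0.615   6.4473] [ 13.3546  25.2012 100.9825  18.7475  52.4059  -0.2102]
5557 [0.4413 0.2889 0.1385]
((441.04705810546875, 287.454833984375), (60.17786407470703, 12.875689506530762), 1.9198837280273438)
```

```bash
cat >> h.py <<'E'
def rows(c, tilt, wp):
    """c: window centre in tool frame (mm); tilt: tool tilt outward at call start (deg); wp: (out,up,lean) mm,mm,deg relative to call start"""
    t=np.radians(tilt)
    for o,u,l in wp:
        D=np.array([-np.cos(t)*o+np.sin(t)*u,0,-np.sin(t)*o-np.cos(t)*u])
        Ry=cv2.Rodrigues(np.array([0,-np.radians(l),0]))[0]
        print([o,u,l],np.round(D+c-Ry@c,1),round(-l/5,2))
E
python3 - <<'E'
from h import *
c=np.array([5.8,0,-40.2])
rows(c,15,[(0,4,0)]); rows(c,15,[(3.2*k,0,2.4*k) for k in range(1,6)]); rows(c,3,[(1.8*k,0,4*k) for k in range(1,6)])
n=np.array([.4226,.906]); print('tip'); rows(c,-17,[(*(3*k*n),0) for k in range(1,6)]); rows(c,-17,[(*(5*k*n),0) for k in range(1,6)])
E
```

```text
[0, 4, 0] [ 1.   0.  -3.9] 0.0
[3.2, 0, 2.4] [-4.8  0.  -1.1] -0.48
[6.4, 0, 4.8] [-9.5  0.  -2.3] -0.96
[9.600000000000001, 0, 7.199999999999999] [-14.3   0.   -3.5] -1.44
[12.8, 0, 9.6] [-19.    0.   -4.8] -1.92
[16.0, 0, 12.0] [-23.7   0.   -6.2] -2.4
[1.8, 0, 4] [-4.6  0.  -0.6] -0.8
[3.6, 0, 8] [-9.1  0.  -1.4] -1.6
[5.4, 0, 12] [-13.6   0.   -2.4] -2.4
[7.2, 0, 16] [-18.    0.   -3.5] -3.2
[9.0, 0, 20] [-22.4   0.   -4.9] -4.0
tip
[np.float64(1.2677999999999998), np.float64(2.718), 0] [-2.   0.  -2.2] 0.0
[np.float64(2.5355999999999996), np.float64(5.436), 0] [-4.   0.  -4.5] 0.0
[np.float64(3.8034), np.float64(8.154), 0] [-6.   0.  -6.7] 0.0
[np.float64(5.071199999999999), np.float64(10.872), 0] [-8.   0.  -8.9] 0.0
[np.float64(6.3389999999999995), np.float64(13.59), 0] [-10.    0.  -11.1] 0.0
[np.float64(2.113), np.float64(4.53), 0] [-3.3  0.  -3.7] 0.0
[np.float64(4.226), np.float64(9.06), 0] [-6.7  0.  -7.4] 0.0
[np.float64(6.3389999999999995), np.float64(13.59), 0] [-10.    0.  -11.1] 0.0
[np.float64(8.452), np.float64(18.12), 0] [-13.4   0.  -14.9] 0.0
[np.float64(10.565), np.float64(22.650000000000002), 0] [-16.7   0.  -18.6] 0.0
```

>>> servo_tool(series=[[1,[0.3,0,-1],[0,0,0]],[1,[0.6,0,-2],[0,0,0]],[1,[0.8,0,-3],[0,0,0]],[1,[1,0,-3.9],[0,0,0]],[1,[1,0,-3.9],[0,0,0]]])

```text
time_s: 27.08
tool_pos: [0.4413, 0.291, 0.0887]
tcp_rot: [[-0.037, 0.999, -0.013], [0.965, 0.039, 0.258], [0.259, -0.003, -0.966]]
contact_force: [0.1, -0.4, -0.7]
finger_gap: 0.461
grasp_force: 60.3
```

>>> servo_tool(series=[[1,[-4.8,0,-1.6],[0,-0.48,0]],[1,[-9.5,0,-2.8],[0,-0.96,0]],[1,[-14.3,0,-4],[0,-1.44,0]],[1,[-19,0,-5.3],[0,-1.92,0]],[1,[-23.7,0,-6.7],[0,-2.4,0]]])

```text
time_s: 27.5
tool_pos: [0.4422, 0.2662, 0.0889]
tcp_rot: [[-0.039, 0.999, -0.005], [0.998, 0.039, 0.05], [0.05, -0.003, -0.999]]
contact_force: [-0.8, 0.6, -1.3]
finger_gap: 0.454
grasp_force: 60.3
```

>>> servo_tool(series=[[1,[0,0,0],[0,0,0]],[1,[0,0,0],[0,0,0]],[1,[0,0,0],[0,0,0]],[1,[0,0,0],[0,0,0]],[1,[0,0,0],[0,0,0]]])

```text
time_s: 27.92
tool_pos: [0.4423, 0.2663, 0.0889]
tcp_rot: [[-0.039, 0.999, -0.005], [0.998, 0.039, 0.053], [0.053, -0.003, -0.999]]
contact_force: [-0.2, 0.4, -0.8]
finger_gap: 0.461
grasp_force: 60.3
```

```bash
cat >> h.py <<'E'
def win(c,col):
    s=robot.read_state(); w=np.array(s['tool_pos'])*1000+np.array(s['tcp_rot'])@c; R=np.array(s['tcp_rot'])
    print('window: to bend %.1f mm, above axis %.1f, x %.1f'%(w[1]-BEND[col]*1000,w[2]-130,w[0]),'tilt out',np.degrees(np.arcsin(R[1,2])),s['contact_force'])
E
python3 - <<'E'
from h import *
win(np.array([5.8,0,-40.2]),'red')
E
```

```text
window: to bend 8.5 mm, above axis -0.7, x 442.2 tilt out 3.016435700384425 [-0.15774351  0.39115947 -0.77408345]
```

Free. Next is the second lean to the bend: 8.5 mm outward and 0.7 mm up.

>>> servo_tool(series=[[1,[-4.5,0,-0.9],[0,-0.8,0]],[1,[-9,0,-1.8],[0,-1.6,0]],[1,[-13.5,0,-3],[0,-2.4,0]],[1,[-17.7,0,-4.2],[0,-3.2,0]],[1,[-22,0,-5.6],[0,-4,0]]])

```text
time_s: 28.33
tool_pos: [0.4433, 0.244, 0.0936]
tcp_rot: [[-0.038, 0.999, 0.01], [0.955, 0.039, -0.295], [-0.295, -0.002, -0.955]]
contact_force: [-0.8, -0.3, -0.9]
finger_gap: 0.455
grasp_force: 60.3
```

>>> servo_tool(series=[[1,[0,0,0],[0,0,0]],[1,[0,0,0],[0,0,0]],[1,[0,0,0],[0,0,0]],[1,[0,0,0],[0,0,0]],[1,[0,0,0],[0,0,0]]])

```text
time_s: 28.75
tool_pos: [0.4433, 0.2439, 0.0935]
tcp_rot: [[-0.038, 0.999, 0.009], [0.956, 0.039, -0.291], [-0.291, -0.003, -0.957]]
contact_force: [0.7, -0.2, -1.1]
finger_gap: 0.46
grasp_force: 60.4
```

```bash
python3 - <<'E'
from h import *
win(np.array([5.8,0,-40.2]),'red')
shot('side','s7.png'); im=cv2.imread('pics/s7.png')[150:280,190:360]; cv2.imwrite('pics/s7c.png',cv2.resize(im,(784,600),interpolation=cv2.INTER_CUBIC))
E
```

```text
window: to bend -0.4 mm, above axis 0.3, x 442.7 tilt out -16.936909115564134 [ 0.6763384  -0.22244771 -1.14913145]
```

View pics/s7c.png

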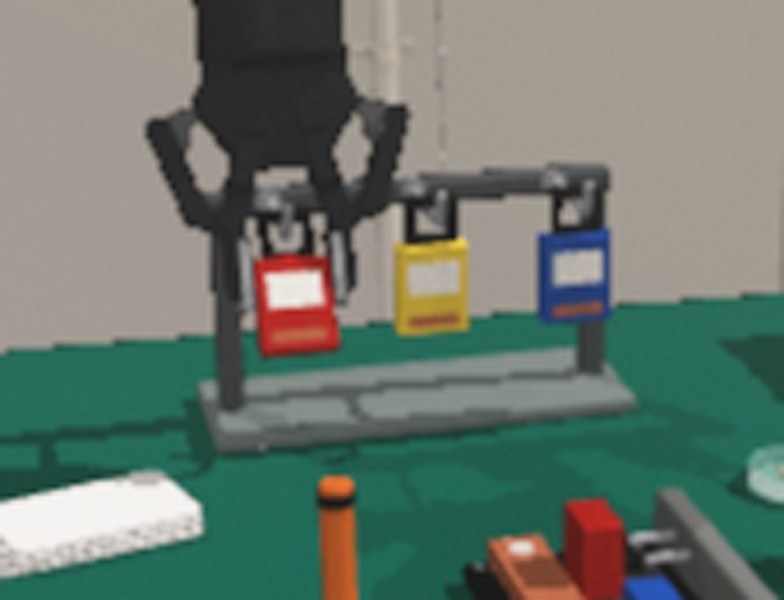

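The red pack is leaned at the bend with no contact force. I'll climb along the tip.

>>> servo_tool(series=[[1,[-2,0,-2.2],[0,0,0]],[1,[-4,0,-4.5],[0,0,0]],[1,[-6,0,-6.7],[0,0,0]],[1,[-8,0,-8.9],[0,0,0]],[1,[-10,0,-11.1],[0,0,0]]])

```text
time_s: 29.22
tool_pos: [0.4435, 0.2377, 0.1074]
tcp_rot: [[-0.038, 0.999, 0.009], [0.956, 0.039, -0.292], [-0.292, -0.002, -0.956]]
contact_force: [-0.4, -0.6, -1.3]
finger_gap: 0.452
grasp_force: 60.4
```

>>> servo_tool(series=[[1,[-2,0,-2.2],[0,0,0]],[1,[-4,0,-4.5],[0,0,0]],[1,[-6,0,-6.7],[0,0,0]],[1,[-8,0,-8.9],[0,0,0]],[1,[-10,0,-11.1],[0,0,0]]])

```text
time_s: 29.63
tool_pos: [0.4437, 0.2314, 0.1208]
tcp_rot: [[-0.038, 0.999, 0.009], [0.956, 0.039, -0.292], [-0.292, -0.003, -0.956]]
contact_force: [0.7, -0.3, -1.3]
finger_gap: 0.451
grasp_force: 60.4
```

>>> servo_tool(series=[[1,[-3.3,0,-3.7],[0,0,0]],[1,[-7,0,-8],[0,0,0]],[1,[-12,0,-15],[0,0,0]],[1,[-17,0,-24],[0,0,0]],[1,[-30,0,-35],[0,0,0]]])

```text
time_s: 30.05
tool_pos: [0.4443, 0.2133, 0.1633]
tcp_rot: [[-0.039, 0.999, 0.008], [0.955, 0.04, -0.292], [-0.292, -0.004, -0.956]]
contact_force: [0.1, 0.4, -1.3]
finger_gap: 0.457
grasp_force: 60.4
```

```bash
cat >> h.py <<'E'
RC=np.array([.5384,-.0239]); YAW=4.05
def dk(x,y,z):
    "dock frame mm (z above desk) -> world m"
    a=np.radians(YAW); X=np.array([np.cos(a),np.sin(a)]); Y=np.array([-np.sin(a),np.cos(a)])
    p=RC+X*(x+22)/1000+Y*y/1000; return np.array([*p,z/1000])
def dockR(tilt):
    a=np.radians(YAW); o=-np.array([np.cos(a),np.sin(a),0]); y=-np.array([-np.sin(a),np.cos(a),0]); t=np.radians(tilt)
    z=-(np.cos(t)*np.array([0,0,1])+np.sin(t)*o); return np.c_[np.cross(y,z),y,z]
def dpose(b,x,y,z,tilt=15):
    "tool pose putting the pack's underside centre (b, mm in tool frame) at dock x,y,z"
    R=dockR(tilt); return R, dk(x,y,z)-R@np.array(b)/1000
def under(b):
    s=robot.read_state(); w=np.array(s['tool_pos'])+np.array(s['tcp_rot'])@np.array(b)/1000
    a=np.radians(YAW); q=w[:2]-RC; print('underside in dock: x %.1f y %.1f z %.1f'%((q@[np.cos(a),np.sin(a)])*1000-22,(q@[-np.sin(a),np.cos(a)])*1000,w[2]*1000),'force',s['contact_force'],'turn left',delta(dockR(15),(0,0,0))[1])
E
python3 - <<'E'
from h import *
print(dpose((-10.2,0,19.7),-22,85,60)[1])
E
```

```text
[0.53713854 0.06122348 0.08166869]
```

>>> servo_tool(series=[[1,[-15,0,2],[0,1.3,0]],[1,[-30,0,4],[0,2.6,0]],[1,[-45,0,6],[0,3.9,0]],[1,[-60,0,10],[0,5.2,0]],[1,[-72,0,14],[0,6.4,0]]])

```text
time_s: 30.47
tool_pos: [0.4481, 0.1392, 0.1723]
tcp_rot: [[-0.039, 0.999, -0.008], [0.964, 0.04, 0.263], [0.263, 0.003, -0.965]]
contact_force: [0.2, 0.4, -2.2]
finger_gap: 0.456
grasp_force: 60.4
```

>>> servo_tool(series=[[1,[0,0,0],[-0.3,0,1.1]],[1,[0,0,0],[-0.6,0,2.25]],[1,[0,0,0],[-0.9,0,3.4]],[1,[0,0,0],[-1.2,0,4.55]],[1,[0,0,0],[-1.52,0,5.68]]])

```text
time_s: 30.88
tool_pos: [0.4477, 0.1399, 0.1713]
tcp_rot: [[0.445, 0.888, 0.118], [0.857, -0.461, 0.23], [0.258, -0.001, -0.966]]
contact_force: [-1.0, -0.4, -0.6]
finger_gap: 0.46
grasp_force: 60.5
```

>>> servo_tool(series=[[1,[0,0,0],[-0.3,0,1.1]],[1,[0,0,0],[-0.6,0,2.25]],[1,[0,0,0],[-0.9,0,3.4]],[1,[0,0,0],[-1.2,0,4.55]],[1,[0,0,0],[-1.52,0,5.68]]])

```text
time_s: 31.3
tool_pos: [0.4476, 0.14, 0.1713]
tcp_rot: [[0.809, 0.547, 0.215], [0.529, -0.837, 0.142], [0.257, -0.001, -0.966]]
contact_force: [-0.6, -1.2, -1.6]
finger_gap: 0.455
grasp_force: 60.4
```

>>> servo_tool(series=[[1,[0,0,0],[-0.3,0,1.1]],[1,[0,0,0],[-0.6,0,2.25]],[1,[0,0,0],[-0.9,0,3.4]],[1,[0,0,0],[-1.2,0,4.55]],[1,[0,0,0],[-1.52,0,5.68]]])

```text
time_s: 31.72
tool_pos: [0.4475, 0.1401, 0.1713]
tcp_rot: [[0.964, 0.066, 0.256], [0.064, -0.998, 0.017], [0.257, -0.0, -0.966]]
contact_force: [1.2, -0.3, -1.1]
finger_gap: 0.455
grasp_force: 60.4
```

```bash
python3 - <<'E'
from h import *
under((-10.2,0,19.7)); R,p=dpose((-10.2,0,19.7),-22,85,70); print(delta(R,p),robot.read_state()['joints'],robot.read_state()['tool_pos'])
E
```

```text
underside in dock: x -105.9 y 170.0 z 149.6 force [ 1.24285485 -0.33767047 -1.11991759] turn left [ 0.01  0.02 -0.05]
(array([60.9, 84.6, 98.6]), array([ 0.01,  0.02, -0.05])) [  2.88415671   7.10045016 110.51369221   0.32428248  47.49595173
  88.91353936] [0.44751891 0.14006037 0.17130476]
```

>>> servo_tool(series=[[1,[15,21,15],[0,0,0]],[1,[30,42,35],[0,0,0]],[1,[45,63,60],[0,0,0]],[1,[60,84,85],[0,0,0]],[1,[61,84.5,98],[0,0,0]]])

```text
time_s: 32.13
tool_pos: [0.5398, 0.0587, 0.0904]
tcp_rot: [[0.964, 0.068, 0.256], [0.066, -0.998, 0.017], [0.257, 0.001, -0.966]]
contact_force: [-1.6, 0.6, -1.5]
finger_gap: 0.453
grasp_force: 60.7
```

>>> servo_tool(series=[[1,[0,0,0],[0,0,0]],[1,[0,0,0],[0,0,0]],[1,[0,0,0],[0,0,0]],[1,[0,0,0],[0,0,0]],[1,[0,0,0],[0,0,0]]])

```text
time_s: 32.55
tool_pos: [0.5373, 0.0624, 0.0924]
tcp_rot: [[0.964, 0.072, 0.257], [0.069, -0.997, 0.018], [0.257, 0.0, -0.966]]
contact_force: [0.5, 0.3, -0.8]
finger_gap: 0.454
grasp_force: 60.7
```

```bash
python3 - <<'E'
from h import *
under((-10.2,0,19.7))
K,T,im,d=shot('wrist','w8.png'); print(T[:3,3])
E
```

```text
underside in dock: x -21.7 y 86.1 z 70.8 force [ 0.54875525  0.25640385 -0.81698596] turn left [-0.    0.02  0.01]
[0.57644184 0.06621815 0.25008284]
```

View pics/w8.png

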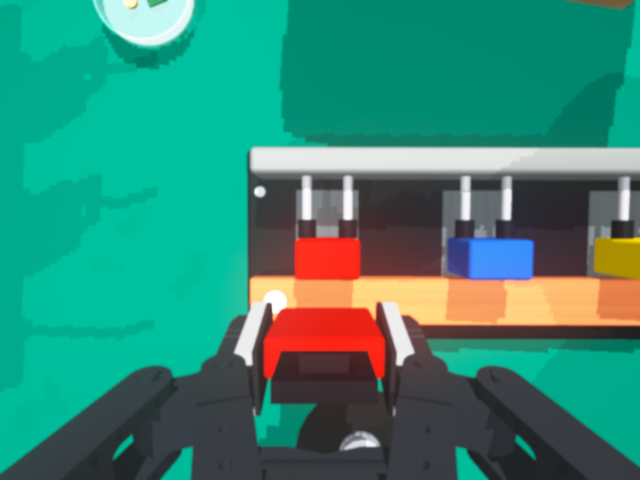

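```bash
python3 - <<'E'
from h import *
np.set_printoptions(precision=1,suppress=True)
K,T,im,d=shot('wrist')
v,u=np.mgrid[:480,:640]; W=world(K,T,np.c_[u.ravel(),v.ravel()],d.ravel()).reshape(480,640,3)
a=np.radians(YAW); X=np.array([np.cos(a),np.sin(a)]);Y=np.array([-np.sin(a),np.cos(a)])
D=np.stack([(W[...,:2]-RC)@X*1000-22,(W[...,:2]-RC)@Y*1000,W[...,2]*1000],-1)
h,s,vv=cv2.split(cv2.cvtColor(im,cv2.COLOR_RGB2HSV))
def rep(n,m):
    P=D[m&(d>0)]; print(n,len(P),np.median(P,0),np.percentile(P,1,0),np.percentile(P,99,0))
rep('carr',(v<285)&(v>225)&(u>280)&(u<375)&((h<8)|(h>172))&(s>150)&(D[...,2]>44))
rep('rail',(v<325)&(v>272)&(u>420)&(h<25)&(s>60)&(abs(D[...,2]-22)<5)&(u<630))
dot=(v<315)&(v>285)&(u>258)&(u<292)&(s<60)&(vv>200); rep('dot',dot)
rep('backstop',(v>140)&(v<185)&(u>255)&(abs(D[...,2]-40)<5))
rep('packtop',(v>290)&(v<352)&(u>255)&(u<395)&((h<8)|(h>172))&(s>150))
E
```

```text
carr 2627 [ 4.1 85.5 49.8] [-6.  69.8 47.6] [ 13.8 101.1  51.4]
rail 9618 [-21.9 -26.2  22. ] [-34.9 -82.5  19.9] [-9.2 31.8 23.6]
dot 438 [-19.5 112.4  22.6] [-28.2 105.4  20.9] [ -6.9 120.2 109. ]
backstop 10682 [53.4 24.3 39.6] [ 46.9 -71.   36.2] [ 60.7 119.8  41.2]
packtop 4909 [-15.1  86.5 111.9] [-19.2  67.6  73.9] [-12.5 106.2 120.8]
```

>>> servo_tool(series=[[1,[-3,1.3,11],[0,0,0]],[1,[-6,1.3,22],[0,0,0]],[1,[-9,1.3,33],[0,0,0]],[1,[-11,1.3,41],[0,0,0]],[1,[-11.6,1.3,43.5],[0,0,0]]])

```text
time_s: 33.07
tool_pos: [0.5367, 0.0608, 0.0452]
tcp_rot: [[0.965, 0.071, 0.254], [0.069, -0.997, 0.019], [0.254, -0.001, -0.967]]
contact_force: [0.0, 0.2, -0.5]
finger_gap: 0.454
grasp_force: 60.7
```

>>> servo_tool(series=[[1,[2,0,0.5],[0,0,0]],[1,[4,0,1.1],[0,0,0]],[1,[6,0,1.6],[0,0,0]],[1,[8,0,2.1],[0,0,0]],[1,[10,0,2.7],[0,0,0]]])

```text
time_s: 33.48
tool_pos: [0.5478, 0.0614, 0.0465]
tcp_rot: [[0.964, 0.071, 0.255], [0.069, -0.997, 0.018], [0.256, -0.0, -0.967]]
contact_force: [-3.6, -0.6, 0.9]
finger_gap: 0.456
grasp_force: 61.1
```

>>> servo_tool(series=[[1,[3,0,0.8],[0,0,0]],[1,[6,0,1.6],[0,0,0]],[1,[9,0,2.4],[0,0,0]],[1,[11.7,0,3.1],[0,0,0]],[1,[11.7,0,3.1],[0,0,0]]])

```text
time_s: 33.9
tool_pos: [0.5598, 0.0623, 0.046]
tcp_rot: [[0.964, 0.071, 0.254], [0.068, -0.997, 0.019], [0.255, -0.0, -0.967]]
contact_force: [-6.2, -1.4, 3.5]
finger_gap: 0.457
grasp_force: 61.3
```

```bash
cat >> h.py <<'E'
def dview(fn=None):
    "wrist cloud in dock frame, image"
    K,T,im,d=shot('wrist',fn); v,u=np.mgrid[:480,:640]
    W=world(K,T,np.c_[u.ravel(),v.ravel()],d.ravel()).reshape(480,640,3)
    a=np.radians(YAW); X=np.array([np.cos(a),np.sin(a)]);Y=np.array([-np.sin(a),np.cos(a)])
    D=np.stack([(W[...,:2]-RC)@X*1000-22,(W[...,:2]-RC)@Y*1000,W[...,2]*1000],-1)
    D[d<=0]=np.nan; return im,D,cv2.cvtColor(im,cv2.COLOR_RGB2HSV)
def colm(H,c):
    h,s,v=cv2.split(H); k={'red':(h<8)|(h>172),'yellow':(h>20)&(h<35),'blue':(h>100)&(h<125)}[c]; return k&(s>140)&(v>60)
def rep(n,P):
    P=P[~np.isnan(P[:,0])]; print(n,len(P),np.round(np.median(P,0),1),np.round(np.percentile(P,1,0),1),np.round(np.percentile(P,99,0),1)) if len(P)>10 else print(n,0)
E
python3 - <<'E'
from h import *
under((-10.2,0,19.7))
im,D,H=dview('w9.png'); m=colm(H,'red')&(abs(D[...,1]-85)<30); z=D[...,2]
rep('carr',D[m&(abs(z-50)<3)]); rep('packtop',D[m&(abs(z-76)<6)])
E
```

```text
underside in dock: x 0.6 y 84.5 z 24.4 force [-6.21058928 -1.36173238  3.51073822] turn left [-0.01  0.04  0.  ]
carr 4668 [17.1 85.7 49.8] [ 7.3 69.7 47.6] [ 27.3 101.3  52.4]
packtop 2812 [ 4.7 85.  72.7] [-5.3 66.  70.3] [  7.9 104.9  76.8]
```

>>> servo_tool(series=[[1,[0,0,3],[0,0,0]],[1,[-0.7,0,6],[0,0,0]],[1,[-1.5,0,9],[0,0,0]],[1,[-2.3,0,11],[0,0,0]],[1,[-2.8,0,12.7],[0,0,0]]])

```text
time_s: 34.37
tool_pos: [0.56, 0.0623, 0.033]
tcp_rot: [[0.964, 0.071, 0.254], [0.068, -0.997, 0.019], [0.255, -0.0, -0.967]]
contact_force: [-13.1, 1.4, 26.6]
finger_gap: 0.453
grasp_force: 64.4
```

>>> servo_tool(series=[[1,[-0.1,0,0.5],[0,0,0]],[1,[-0.2,0,1],[0,0,0]],[1,[-0.3,0,1.3],[0,0,0]],[1,[-0.3,0,1.3],[0,0,0]],[1,[-0.3,0,1.3],[0,0,0]]])

```text
time_s: 34.78
tool_pos: [0.5601, 0.0624, 0.033]
tcp_rot: [[0.964, 0.071, 0.255], [0.069, -0.997, 0.019], [0.256, -0.0, -0.967]]
contact_force: [-14.2, -1.9, 19.6]
finger_gap: 0.455
grasp_force: 63.8
```

```bash
python3 - <<'E'
from h import *
under((-10.2,0,19.7))
im,D,H=dview(); m=colm(H,'red')&(abs(D[...,1]-85)<30); z=D[...,2]
rep('carr',D[m&(abs(z-50)<3)&(D[...,0]>9)]); rep('packtop',D[m&(abs(z-60)<5)])
E
```

```text
underside in dock: x 0.9 y 84.5 z 11.4 force [-14.18685937  -1.9096794   19.64959737] turn left [-0.01  0.04  0.01]
carr 4979 [18.5 85.7 49.9] [ 9.2 69.8 47.7] [ 27.6 101.   51.3]
packtop 3029 [ 5.1 85.  59.7] [-5.4 66.  55.4] [  8.1 105.   63.6]
```

Pack top reads 59.7 mm, so the pack is on the floor. I'll ease off, shift forward to the rail and release gently.

>>> servo_tool(series=[[1,[0.5,0,-1.7],[0,0,0]],[1,[-1,0,-2.1],[0,0,0]],[1,[-2.4,0,-2.5],[0,0,0]],[1,[-2.4,0,-2.5],[0,0,0]],[1,[-2.4,0,-2.5],[0,0,0]]])

```text
time_s: 35.25
tool_pos: [0.5574, 0.0622, 0.0335]
tcp_rot: [[0.964, 0.071, 0.255], [0.068, -0.997, 0.019], [0.256, -0.001, -0.967]]
contact_force: [-1.6, 2.3, -1.8]
finger_gap: 0.458
grasp_force: 62.1
```

>>> servo_tool(series=[[0,[0,0,0],[0,0,0]],[-0.2,[0,0,0],[0,0,0]],[-0.4,[0,0,0],[0,0,0]],[-0.4,[0,0,0],[0,0,0]],[-0.4,[0,0,0],[0,0,0]]])

```text
time_s: 35.67
tool_pos: [0.5576, 0.062, 0.0338]
tcp_rot: [[0.964, 0.071, 0.256], [0.068, -0.997, 0.018], [0.256, -0.0, -0.967]]
contact_force: [-1.2, -0.7, -0.5]
finger_gap: 0.697
grasp_force: 0.0
```

>>> servo_tool(series=[[-0.4,[5,0,-18],[0,0,0]],[-0.4,[10,0,-37],[0,0,0]],[-0.4,[18,0,-67],[0,0,0]],[-0.4,[26,0,-97],[0,0,0]],[-0.4,[34,0,-125],[0,0,0]]])

```text
time_s: 36.08
tool_pos: [0.5581, 0.0621, 0.1649]
tcp_rot: [[0.964, 0.071, 0.256], [0.068, -0.997, 0.018], [0.256, -0.0, -0.967]]
contact_force: [0.3, -0.4, 0.5]
finger_gap: 0.698
grasp_force: 0.0
```

```bash
python3 - <<'E'
from h import *
im,D,H=dview('w10.png'); m=colm(H,'red')&(abs(D[...,1]-85)<30); z=D[...,2]
rep('carr',D[m&(abs(z-50)<3)&(D[...,0]>6)]); rep('packtop',D[m&(abs(z-60)<3)&(D[...,0]<9)])
rep('tabtop',D[(abs(z-86)<4)&(abs(D[...,1]-85)<20)&(abs(D[...,0])<15)])
s=robot.read_state();print(s['tool_pos'],s['joints'],s['time_s'])
K,T,im,d=shot('top')
for o in robot.cut_out('stylus','top')[:1]: P=cloud(K,T,d,o['mask']); print('stylus',np.median(P,0),P.min(0),P.max(0))
E
```

```text
carr 1352 [15.5 85.8 49.8] [ 6.1 69.7 47.9] [ 24.7 101.1  51.5]
packtop 634 [ 1.8 84.8 60.3] [-8.2 65.8 58. ] [  4.9 105.   62.1]
tabtop 565 [-1.7 85.7 86.4] [-4.8 71.8 82.1] [ 1.1 99.6 88. ]
[0.56079947 0.06189177 0.17103877] [-6.89838396 18.25268704 96.3507258   3.64885768 50.29849671 77.05781259] 36.1333
stylus [ 0.56852678 -0.09258605  0.01377724] [ 0.45763963 -0.15682591 -0.00895116] [0.63757452 0.10356973 0.44277146]
```

View pics/w10.png

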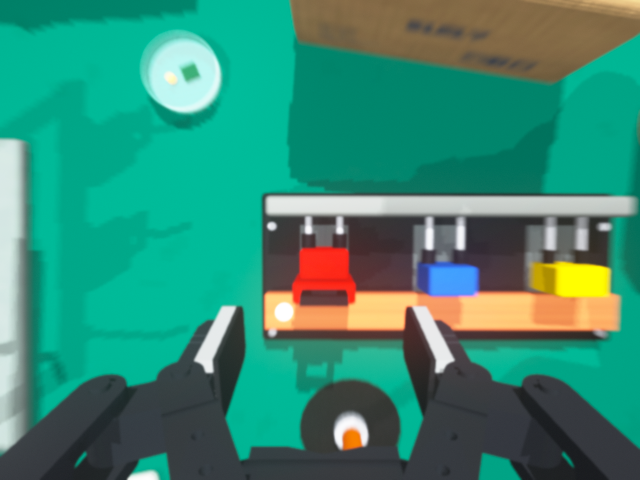

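Red is seated and clamped (tab at x −1.7, y 85.7, body top 60 mm), and the stylus is still on its mat. Next, yellow.

```bash
python3 - <<'E'
from h import *
PK['yellow']=(.5222,.2862)
R,p=grasp('yellow',.09); print(p,delta(R,p)); R,p=grasp('blue',.09); print(p)
E
sed -i "s/'yellow':(.5212,.2862),'blue':(.6008,.2873)/'yellow':(.5222,.2862),'blue':(.6018,.2873)/" h.py
```

```text
[0.52200265 0.2911136  0.17564741] (array([ -17.4, -231.2,  -15.5]), array([ 4.590e+00, -1.000e-02, -1.704e+01]))
[0.60060265 0.2922136  0.17564741]
```

>>> servo_tool(series=[[-0.4,[-4,-30,-5],[0,0,0]],[-0.4,[-8,-60,-10],[0,0,0]],[-0.4,[-12,-90,-15],[0,0,0]],[-0.4,[-16,-120,-20],[0,0,0]],[-0.4,[-17,-150,-20],[0,0,0]]])

```text
time_s: 36.65
tool_pos: [0.5251, 0.2115, 0.1776]
tcp_rot: [[0.965, 0.071, 0.254], [0.068, -0.997, 0.018], [0.255, -0.0, -0.967]]
contact_force: [0.8, -0.6, 0.3]
finger_gap: 0.702
grasp_force: 0.0
```

>>> servo_tool(series=[[-0.4,[0,0,0],[0.3,0,-1.1]],[-0.4,[0,0,0],[0.6,0,-2.25]],[-0.4,[0,0,0],[0.9,0,-3.4]],[-0.4,[0,0,0],[1.2,0,-4.55]],[-0.4,[0,0,0],[1.53,0,-5.68]]])

```text
time_s: 37.07
tool_pos: [0.5255, 0.2102, 0.1767]
tcp_rot: [[0.804, 0.556, 0.21], [0.537, -0.831, 0.144], [0.255, -0.003, -0.967]]
contact_force: [0.0, 0.4, 0.2]
finger_gap: 0.703
grasp_force: 0.0
```

>>> servo_tool(series=[[-0.4,[0,0,0],[0.3,0,-1.1]],[-0.4,[0,0,0],[0.6,0,-2.25]],[-0.4,[0,0,0],[0.9,0,-3.4]],[-0.4,[0,0,0],[1.2,0,-4.55]],[-0.4,[0,0,0],[1.53,0,-5.68]]])

```text
time_s: 37.48
tool_pos: [0.5255, 0.2101, 0.1767]
tcp_rot: [[0.437, 0.892, 0.111], [0.862, -0.451, 0.232], [0.257, -0.006, -0.966]]
contact_force: [-0.5, 0.3, -1.1]
finger_gap: 0.7
grasp_force: 0.0
```

>>> servo_tool(series=[[-0.4,[0,0,0],[0.3,0,-1.1]],[-0.4,[0,0,0],[0.6,0,-2.25]],[-0.4,[0,0,0],[0.9,0,-3.4]],[-0.4,[0,0,0],[1.2,0,-4.55]],[-0.4,[0,0,0],[1.53,0,-5.68]]])

```text
time_s: 37.9
tool_pos: [0.5256, 0.21, 0.1767]
tcp_rot: [[-0.042, 0.999, -0.018], [0.965, 0.045, 0.26], [0.26, -0.007, -0.965]]
contact_force: [-0.4, 0.4, -0.6]
finger_gap: 0.698
grasp_force: 0.0
```

```bash
python3 - <<'E'
from h import *
R,p=grasp('yellow',.09); print(p,delta(R,p),robot.read_state()['joints'])
E
```

```text
[0.52200265 0.2911136  0.17564741] (array([78.1,  0. , 22.2]), array([-0.09, -0.02,  0.03])) [ 2.93891807 24.16014184 86.79059065 16.07976675 70.07869572 -5.23219741]
```

>>> servo_tool(series=[[-0.4,[20,0,5],[-0.1,0,0]],[-0.4,[40,0,10],[-0.1,0,0]],[-0.4,[60,0,16],[-0.1,0,0]],[-0.4,[78,0,22],[-0.1,0,0]],[-0.4,[78,0,22],[-0.1,0,0]]])

```text
time_s: 38.32
tool_pos: [0.5217, 0.2936, 0.1755]
tcp_rot: [[-0.039, 0.999, -0.009], [0.965, 0.04, 0.26], [0.26, 0.001, -0.965]]
contact_force: [-0.9, -0.1, -0.2]
finger_gap: 0.7
grasp_force: 0.0
```

>>> servo_tool(series=[[-0.4,[0,0,0],[0,0,0]],[-0.4,[0,0,0],[0,0,0]],[-0.4,[0,0,0],[0,0,0]],[-0.4,[0,0,0],[0,0,0]],[-0.4,[0,0,0],[0,0,0]]])

```text
time_s: 38.73
tool_pos: [0.5231, 0.2905, 0.1772]
tcp_rot: [[-0.037, 0.999, -0.006], [0.965, 0.037, 0.26], [0.26, 0.004, -0.966]]
contact_force: [-0.2, 0.6, 0.2]
finger_gap: 0.698
grasp_force: 0.0
```

```bash
cat >> h.py <<'E'
def rackview(c):
    K,T,im,d=shot('wrist'); v,u=np.mgrid[:480,:640]; p=PK[c]
    W=world(K,T,np.c_[u.ravel(),v.ravel()],d.ravel()).reshape(480,640,3)
    near=(d>0)&(abs(W[...,1]-p[1])<.012)&(abs(W[...,0]-p[0])<.03)
    for n,lo,hi in (('tab',.136,.143),('body',.108,.116)):
        P=W[near&(W[...,2]>lo)&(W[...,2]<hi)]; print(n,len(P),cv2.minAreaRect((P[:,:2]*1000).astype(np.float32)))
    P=W[(d>0)&(W[...,2]>.144)&(W[...,2]<.153)&(abs(W[...,0]-p[0])<.012)&(W[...,1]>.24)&(W[...,1]<.28)]
    if len(P): print('tip',len(P),np.median(P,0),P.min(0),P.max(0))
    R,g=grasp(c); print('target',g,delta(R,g),robot.read_state()['tool_pos'])
E
python3 -c "
from h import *
rackview('yellow')"
```

```text
tab 774 ((522.6737670898438, 286.12286376953125), (28.093658447265625, 6.363903999328613), 2.024174213409424)
body 855 ((522.556396484375, 286.3192443847656), (39.67787551879883, 14.075047492980957), 3.5167863368988037)
tip 180 [0.52387035 0.25894685 0.1478331 ] [0.52138911 0.25508452 0.14406906] [0.5266461  0.26203199 0.15012111]
target [0.52200265 0.2911136  0.08564741] (array([-23.4,  -1.4,  88.6]), array([ 0.06, -0.02, -0.02])) [0.52304586 0.29064424 0.17730058]
```

>>> servo_tool(series=[[-0.4,[-6,-0.3,22],[0.05,0,0]],[-0.4,[-12,-0.6,44],[0.05,0,0]],[-0.4,[-18,-0.7,66],[0.05,0,0]],[-0.4,[-22,-0.7,82],[0.05,0,0]],[-0.4,[-23.5,-0.7,88.5],[0.05,0,0]]])

```text
time_s: 39.2
tool_pos: [0.5215, 0.291, 0.0834]
tcp_rot: [[-0.036, 0.999, -0.014], [0.965, 0.039, 0.259], [0.26, -0.004, -0.966]]
contact_force: [-0.2, -0.4, -0.8]
finger_gap: 0.701
grasp_force: 0.0
```

>>> servo_tool(series=[[-0.4,[0,0,0],[0,0,0]],[-0.4,[0,0,0],[0,0,0]],[1,[0,0,0],[0,0,0]],[1,[0,0,0],[0,0,0]],[1,[0,0,0],[0,0,0]]])

```text
time_s: 39.62
tool_pos: [0.5234, 0.2916, 0.0871]
tcp_rot: [[-0.038, 0.999, -0.007], [0.965, 0.039, 0.261], [0.261, 0.003, -0.965]]
contact_force: [0.8, -0.8, 3.4]
finger_gap: 0.459
grasp_force: 60.2
```

>>> servo_tool(series=[[1,[0,0,0],[0,0,0]],[1,[0,0,0],[0,0,0]],[1,[0,0,0],[0,0,0]],[1,[0,0,0],[0,0,0]],[1,[0,0,0],[0,0,0]]])

```text
time_s: 40.03
tool_pos: [0.5233, 0.2917, 0.087]
tcp_rot: [[-0.038, 0.999, -0.008], [0.965, 0.039, 0.261], [0.261, 0.003, -0.965]]
contact_force: [0.9, 0.2, 6.3]
finger_gap: 0.457
grasp_force: 60.4
```

>>> servo_tool(series=[[1,[0.3,0,-1],[0,0,0]],[1,[0.6,0,-2],[0,0,0]],[1,[0.9,0,-3],[0,0,0]],[1,[1.1,0,-4.2],[0,0,0]],[1,[1.1,0,-4.2],[0,0,0]]])

```text
time_s: 40.45
tool_pos: [0.5224, 0.2914, 0.0901]
tcp_rot: [[-0.038, 0.999, -0.01], [0.965, 0.039, 0.26], [0.26, -0.0, -0.966]]
contact_force: [0.8, -0.3, -1.3]
finger_gap: 0.458
grasp_force: 60.2
```

```bash
python3 - <<'E'
from h import *
# window centre in tool frame assuming pack at PK, hanging
win(np.array([5.8,0,-40.2]),'yellow'); s=robot.read_state(); print(s['tool_pos'],s['tcp_rot'])
rows(np.array([5.8,0,-40.2]),15,[(2.4*k,0.1*k,2.4*k) for k in range(1,6)])
E
```

```text
window: to bend 21.1 mm, above axis 0.4, x 522.6 tilt out 15.067893372976819 [ 0.75800254 -0.32413528 -1.32989143]
[0.52243457 0.29144185 0.09007816] [[-3.76570962e-02  9.99235566e-01 -1.04989264e-02]
 [ 9.64826843e-01  3.90917974e-02  2.59963449e-01]
 [ 2.60175146e-01 -3.40177373e-04 -9.65561379e-01]]
[2.4, 0.1, 2.4] [-4.  0. -1.] -0.48
[4.8, 0.2, 4.8] [-7.9  0.  -2.1] -0.96
[7.199999999999999, 0.30000000000000004, 7.199999999999999] [-11.9   0.   -3.2] -1.44
[9.6, 0.4, 9.6] [-15.8   0.   -4.4] -1.92
[12.0, 0.5, 12.0] [-19.7   0.   -5.7] -2.4
```

>>> servo_tool(series=[[1,[-4,0,-1.4],[0,-0.48,0]],[1,[-7.9,0,-2.5],[0,-0.96,0]],[1,[-11.9,0,-3.6],[0,-1.44,0]],[1,[-15.7,0,-4.7],[0,-1.92,0]],[1,[-19.6,0,-6],[0,-2.4,0]]])

```text
time_s: 40.87
tool_pos: [0.5232, 0.2708, 0.0907]
tcp_rot: [[-0.039, 0.999, -0.002], [0.998, 0.039, 0.052], [0.052, -0.0, -0.999]]
contact_force: [-0.5, 0.3, -1.4]
finger_gap: 0.459
grasp_force: 60.3
```

>>> servo_tool(series=[[1,[0,0,0],[0,0,0]],[1,[0,0,0],[0,0,0]],[1,[0,0,0],[0,0,0]],[1,[0,0,0],[0,0,0]],[1,[0,0,0],[0,0,0]]])

```text
time_s: 41.28
tool_pos: [0.5233, 0.2708, 0.0907]
tcp_rot: [[-0.039, 0.999, -0.002], [0.998, 0.039, 0.054], [0.054, -0.0, -0.999]]
contact_force: [0.4, -0.7, -1.0]
finger_gap: 0.456
grasp_force: 60.3
```

```bash
python3 - <<'E'
from h import *
c=np.array([4.8,0,-39.1]); win(c,'yellow')
rows(c,3,[(1.8*k,0.1*k,4*k) for k in range(1,6)])
E
```

```text
window: to bend 8.0 mm, above axis -0.0, x 523.2 tilt out 3.1115070755701737 [ 0.42415883 -0.6551405  -0.99406608]
[1.8, 0.1, 4] [-4.5  0.  -0.6] -0.8
[3.6, 0.2, 8] [-9.   0.  -1.4] -1.6
[5.4, 0.30000000000000004, 12] [-13.4   0.   -2.4] -2.4
[7.2, 0.4, 16] [-17.8   0.   -3.6] -3.2
[9.0, 0.5, 20] [-22.   0.  -5.] -4.0
```

>>> servo_tool(series=[[1,[-4.3,0,-0.5],[0,-0.8,0]],[1,[-8.6,0,-1.3],[0,-1.6,0]],[1,[-12.8,0,-2.3],[0,-2.4,0]],[1,[-17,0,-3.4],[0,-3.2,0]],[1,[-21.1,0,-4.7],[0,-4,0]]])

```text
time_s: 41.7
tool_pos: [0.5243, 0.2494, 0.0946]
tcp_rot: [[-0.037, 0.999, 0.012], [0.955, 0.039, -0.293], [-0.294, 0.0, -0.956]]
contact_force: [-0.2, -0.5, -0.5]
finger_gap: 0.452
grasp_force: 60.3
```

>>> servo_tool(series=[[1,[0,0,0],[0,0,0]],[1,[0,0,0],[0,0,0]],[1,[0,0,0],[0,0,0]],[1,[0,0,0],[0,0,0]],[1,[0,0,0],[0,0,0]]])

```text
time_s: 42.12
tool_pos: [0.5243, 0.2493, 0.0944]
tcp_rot: [[-0.037, 0.999, 0.011], [0.956, 0.038, -0.29], [-0.29, -0.0, -0.957]]
contact_force: [0.2, 0.3, -0.5]
finger_gap: 0.451
grasp_force: 60.4
```

```bash
python3 - <<'E'
from h import *
c=np.array([4.8,0,-39.1]); win(c,'yellow')
E
```

```text
window: to bend -0.3 mm, above axis 0.5, x 523.7 tilt out -16.839653409822557 [ 0.20391964  0.31601403 -0.46229769]
```

>>> servo_tool(series=[[1,[-2,0,-2.2],[0,0,0]],[1,[-4,0,-4.5],[0,0,0]],[1,[-6,0,-6.7],[0,0,0]],[1,[-8,0,-8.9],[0,0,0]],[1,[-10,0,-11.1],[0,0,0]]])

```text
time_s: 42.53
tool_pos: [0.5245, 0.2432, 0.1082]
tcp_rot: [[-0.037, 0.999, 0.011], [0.956, 0.039, -0.291], [-0.291, 0.0, -0.957]]
contact_force: [0.3, 0.6, -1.2]
finger_gap: 0.459
grasp_force: 60.4
```

>>> servo_tool(series=[[1,[-2,0,-2.2],[0,0,0]],[1,[-4,0,-4.5],[0,0,0]],[1,[-6,0,-6.7],[0,0,0]],[1,[-8,0,-8.9],[0,0,0]],[1,[-10,0,-11.1],[0,0,0]]])

```text
time_s: 42.95
tool_pos: [0.5246, 0.2369, 0.1216]
tcp_rot: [[-0.037, 0.999, 0.011], [0.956, 0.039, -0.291], [-0.291, -0.0, -0.957]]
contact_force: [-0.9, 1.3, -1.3]
finger_gap: 0.456
grasp_force: 60.4
```

>>> servo_tool(series=[[1,[-3.3,0,-3.7],[0,0,0]],[1,[-7,0,-8],[0,0,0]],[1,[-12,0,-15],[0,0,0]],[1,[-17,0,-24],[0,0,0]],[1,[-30,0,-35],[0,0,0]]])

```text
time_s: 43.37
tool_pos: [0.525, 0.2187, 0.1642]
tcp_rot: [[-0.039, 0.999, 0.011], [0.956, 0.04, -0.291], [-0.291, -0.001, -0.957]]
contact_force: [-0.2, 0.3, -0.7]
finger_gap: 0.456
grasp_force: 60.4
```

>>> servo_tool(series=[[1,[-15,0,2],[0,1.3,0]],[1,[-30,0,4],[0,2.6,0]],[1,[-45,0,6],[0,3.9,0]],[1,[-60,0,10],[0,5.2,0]],[1,[-72,0,14],[0,6.4,0]]])

```text
time_s: 43.78
tool_pos: [0.5289, 0.144, 0.1736]
tcp_rot: [[-0.039, 0.999, -0.005], [0.964, 0.039, 0.265], [0.265, 0.005, -0.964]]
contact_force: [0.4, 0.3, -2.1]
finger_gap: 0.456
grasp_force: 60.4
```

>>> servo_tool(series=[[1,[0,0,0],[-0.3,0,1.1]],[1,[0,0,0],[-0.6,0,2.25]],[1,[0,0,0],[-0.9,0,3.4]],[1,[0,0,0],[-1.2,0,4.55]],[1,[0,0,0],[-1.52,0,5.68]]])

```text
time_s: 44.2
tool_pos: [0.5284, 0.1448, 0.1724]
tcp_rot: [[0.445, 0.887, 0.121], [0.857, -0.461, 0.231], [0.261, 0.001, -0.965]]
contact_force: [0.2, -0.4, -1.0]
finger_gap: 0.452
grasp_force: 60.4
```

>>> servo_tool(series=[[1,[0,0,0],[-0.3,0,1.1]],[1,[0,0,0],[-0.6,0,2.25]],[1,[0,0,0],[-0.9,0,3.4]],[1,[0,0,0],[-1.2,0,4.55]],[1,[0,0,0],[-1.52,0,5.68]]])

```text
time_s: 44.62
tool_pos: [0.5284, 0.1449, 0.1724]
tcp_rot: [[0.808, 0.547, 0.218], [0.528, -0.837, 0.143], [0.261, -0.0, -0.965]]
contact_force: [-0.5, 1.3, -1.6]
finger_gap: 0.459
grasp_force: 60.4
```

>>> servo_tool(series=[[1,[0,0,0],[-0.3,0,1.1]],[1,[0,0,0],[-0.6,0,2.25]],[1,[0,0,0],[-0.9,0,3.4]],[1,[0,0,0],[-1.2,0,4.55]],[1,[0,0,0],[-1.52,0,5.68]]])

```text
time_s: 45.03
tool_pos: [0.5283, 0.1449, 0.1725]
tcp_rot: [[0.964, 0.065, 0.259], [0.063, -0.998, 0.018], [0.26, -0.001, -0.966]]
contact_force: [-0.5, 0.3, -1.3]
finger_gap: 0.455
grasp_force: 60.4
```

```bash
python3 - <<'E'
from h import *
b=(-11.2,0,20.8)
under(b); R,p=dpose(b,-23.5,-85,70); print(delta(R,p))
E
```

```text
underside in dock: x -25.5 y 169.2 z 149.5 force [-0.52421886  0.31518381 -1.30203361] turn left [ 0.   -0.01 -0.06]
(array([-17.3, 254.2,  77.3]), array([ 0.  , -0.01, -0.06]))
```

>>> servo_tool(series=[[1,[1,35,0],[0,0,0]],[1,[2,75,0],[0,0,0]],[1,[3,115,0],[0,0,0]],[1,[3,155,0],[0,0,0]],[1,[3,190,0],[0,0,0]]])

```text
time_s: 45.45
tool_pos: [0.5444, -0.0466, 0.173]
tcp_rot: [[0.963, 0.071, 0.259], [0.068, -0.998, 0.019], [0.26, -0.0, -0.966]]
contact_force: [0.7, 0.6, -1.3]
finger_gap: 0.456
grasp_force: 60.7
```

>>> servo_tool(series=[[1,[0,35,0],[0,0,0]],[1,[0,64,0],[0,0,0]],[1,[-7,64,26],[0,0,0]],[1,[-14,64,52],[0,0,0]],[1,[-20.3,64,77],[0,0,0]]])

```text
time_s: 45.87
tool_pos: [0.5492, -0.1088, 0.0921]
tcp_rot: [[0.963, 0.07, 0.259], [0.067, -0.998, 0.018], [0.26, -0.0, -0.966]]
contact_force: [1.0, 0.1, -1.5]
finger_gap: 0.457
grasp_force: 60.7
```

>>> servo_tool(series=[[1,[0,0,0],[0,0,0]],[1,[0,0,0],[0,0,0]],[1,[0,0,0],[0,0,0]],[1,[0,0,0],[0,0,0]],[1,[0,0,0],[0,0,0]]])

```text
time_s: 46.28
tool_pos: [0.55, -0.1077, 0.0935]
tcp_rot: [[0.963, 0.071, 0.26], [0.068, -0.997, 0.019], [0.261, -0.0, -0.965]]
contact_force: [-0.3, 0.1, -0.8]
finger_gap: 0.455
grasp_force: 60.7
```

```bash
python3 - <<'E'
from h import *
b=(-11.2,0,20.8); under(b)
im,D,H=dview(); m=colm(H,'yellow')&(abs(D[...,1]+85)<30); z=D[...,2]
rep('carr',D[m&(abs(z-50)<3)]); rep('packtop',D[m&(abs(z-120)<5)])
E
```

```text
underside in dock: x -21.8 y -84.4 z 70.5 force [-0.29721111  0.0652821  -0.75938358] turn left [-0.   -0.02  0.  ]
carr 2546 [  4.1 -84.5  49.9] [ -5.7 -99.8  47.9] [ 13.5 -68.8  51.4]
packtop 2848 [-17.9 -84.5 118.8] [ -27.9 -102.9  115.4] [-14.9 -63.9 122.8]
```

>>> servo_tool(series=[[1,[-3,0.9,11],[0,0,0]],[1,[-6,0.9,22],[0,0,0]],[1,[-9,0.9,33],[0,0,0]],[1,[-11,0.9,41],[0,0,0]],[1,[-11.5,0.9,43],[0,0,0]]])

```text
time_s: 46.75
tool_pos: [0.549, -0.108, 0.0465]
tcp_rot: [[0.964, 0.071, 0.256], [0.067, -0.998, 0.021], [0.257, -0.003, -0.966]]
contact_force: [-2.0, -0.4, 2.2]
finger_gap: 0.456
grasp_force: 61.3
```

>>> servo_tool(series=[[1,[2,0,0.5],[0,0,0]],[1,[4,0,1.1],[0,0,0]],[1,[6,0,1.6],[0,0,0]],[1,[8,0,2.1],[0,0,0]],[1,[10.5,0,2.8],[0,0,0]]])

```text
time_s: 47.17
tool_pos: [0.5604, -0.1075, 0.0476]
tcp_rot: [[0.964, 0.071, 0.258], [0.068, -0.998, 0.02], [0.258, -0.002, -0.966]]
contact_force: [-3.8, -0.6, 1.4]
finger_gap: 0.457
grasp_force: 60.9
```

>>> servo_tool(series=[[1,[3,0,0.8],[0,0,0]],[1,[6,0,1.6],[0,0,0]],[1,[9,0,2.4],[0,0,0]],[1,[12.5,0,3.3],[0,0,0]],[1,[12.5,0,3.3],[0,0,0]]])

```text
time_s: 47.58
tool_pos: [0.5733, -0.1065, 0.0473]
tcp_rot: [[0.964, 0.071, 0.257], [0.068, -0.997, 0.02], [0.258, -0.002, -0.966]]
contact_force: [-5.5, -1.1, 4.3]
finger_gap: 0.452
grasp_force: 61.2
```

```bash
python3 - <<'E'
from h import *
b=(-11.2,0,20.8); under(b)
im,D,H=dview(); m=colm(H,'yellow')&(abs(D[...,1]+85)<30); z=D[...,2]
rep('carr',D[m&(abs(z-50)<3)]); rep('packtop',D[m&(abs(z-74)<5)])
E
```

```text
underside in dock: x 1.5 y -84.8 z 24.3 force [-5.52204334 -1.07886572  4.25844419] turn left [-0.02  0.01 -0.  ]
carr 4619 [ 17.6 -84.4  49.9] [   7.9 -100.2   47.7] [ 27.9 -68.6  52.5]
packtop 3084 [  5.2 -85.3  72.7] [  -4.6 -103.4   69.3] [  9.7 -64.4  78.3]
```

>>> servo_tool(series=[[1,[0,0,3],[0,0,0]],[1,[-0.7,0,6],[0,0,0]],[1,[-1.5,0,9],[0,0,0]],[1,[-2.3,0,11],[0,0,0]],[1,[-2.7,0,12],[0,0,0]]])

```text
time_s: 48.05
tool_pos: [0.5731, -0.1063, 0.0346]
tcp_rot: [[0.964, 0.071, 0.256], [0.068, -0.998, 0.021], [0.257, -0.002, -0.966]]
contact_force: [-5.4, -0.4, 4.0]
finger_gap: 0.455
grasp_force: 61.3
```

>>> servo_tool(series=[[1,[-0.1,0,0.5],[0,0,0]],[1,[-0.2,0,0.8],[0,0,0]],[1,[-0.2,0,0.8],[0,0,0]],[1,[-0.2,0,0.8],[0,0,0]],[1,[-0.2,0,0.8],[0,0,0]]])

```text
time_s: 48.47
tool_pos: [0.5732, -0.1063, 0.0345]
tcp_rot: [[0.964, 0.071, 0.257], [0.068, -0.997, 0.02], [0.258, -0.002, -0.966]]
contact_force: [-8.1, -0.1, 6.6]
finger_gap: 0.457
grasp_force: 62.1
```

```bash
python3 - <<'E'
from h import *
b=(-11.2,0,20.8); under(b)
im,D,H=dview(); m=colm(H,'yellow')&(abs(D[...,1]+85)<30); z=D[...,2]
rep('carr',D[m&(abs(z-50)<3)&(D[...,0]>9)]); rep('packtop',D[m&(abs(z-60)<5)])
E
```

```text
underside in dock: x 1.5 y -84.6 z 11.5 force [-8.1156875  -0.07191976  6.58499137] turn left [-0.03  0.01 -0.01]
carr 5009 [ 18.6 -84.5  49.9] [   9.2 -102.7   47.6] [ 27.9 -68.7  51.5]
packtop 3225 [  5.4 -84.8  59.8] [  -4.5 -103.3   55.2] [ 11.2 -64.2  64.6]
```

>>> servo_tool(series=[[1,[-0.5,0,-0.6],[0,0,0]],[1,[-1.8,0,-0.9],[0,0,0]],[1,[-3,0,-1.2],[0,0,0]],[1,[-3,0,-1.2],[0,0,0]],[1,[-3,0,-1.2],[0,0,0]]])

```text
time_s: 48.93
tool_pos: [0.5702, -0.1065, 0.0345]
tcp_rot: [[0.964, 0.07, 0.257], [0.068, -0.998, 0.02], [0.258, -0.002, -0.966]]
contact_force: [-4.2, 1.2, 1.5]
finger_gap: 0.46
grasp_force: 60.9
```

>>> servo_tool(series=[[0,[0,0,0],[0,0,0]],[-0.2,[0,0,0],[0,0,0]],[-0.4,[0,0,0],[0,0,0]],[-0.4,[0,0,0],[0,0,0]],[-0.4,[0,0,0],[0,0,0]]])

```text
time_s: 49.35
tool_pos: [0.5706, -0.1068, 0.0347]
tcp_rot: [[0.964, 0.07, 0.258], [0.067, -0.998, 0.02], [0.259, -0.002, -0.966]]
contact_force: [-0.3, 0.6, 0.1]
finger_gap: 0.704
grasp_force: 0.0
```

>>> servo_tool(series=[[-0.4,[5,0,-18],[0,0,0]],[-0.4,[10,0,-37],[0,0,0]],[-0.4,[18,0,-67],[0,0,0]],[-0.4,[26,0,-97],[0,0,0]],[-0.4,[34,0,-125],[0,0,0]]])

```text
time_s: 49.77
tool_pos: [0.5709, -0.1069, 0.1659]
tcp_rot: [[0.964, 0.07, 0.258], [0.067, -0.998, 0.02], [0.259, -0.001, -0.966]]
contact_force: [0.8, 0.5, 0.6]
finger_gap: 0.703
grasp_force: 0.0
```

```bash
python3 - <<'E'
from h import *
im,D,H=dview('w11.png'); z=D[...,2]
for c,y in (('yellow',-85),('red',85)):
    m=colm(H,c)&(abs(D[...,1]-y)<30)
    rep('carr',D[m&(abs(z-50)<3)&(D[...,0]>6)]); rep('packtop',D[m&(abs(z-60)<3)&(D[...,0]<9)])
    rep('tabtop',D[(abs(z-86)<4)&(abs(D[...,1]-y)<20)&(abs(D[...,0])<15)])
R,p=grasp('blue',.09); print(p,delta(R,p))
E
```

```text
carr 1323 [ 15.1 -84.2  49.8] [   6.2 -100.3   47.9] [ 24.3 -68.8  51.5]
packtop 641 [  1.7 -83.6  59.9] [  -8.5 -103.    57.3] [  4.8 -64.2  61.7]
tabtop 560 [ -2.  -83.6  86.2] [ -5.2 -97.   82.2] [  0.8 -69.7  87.6]
carr 1369 [15.6 84.4 49.7] [ 6.2 69.2 47.3] [ 24.9 100.5  51.3]
packtop 736 [ 1.8 76.1 60.1] [-8.7 65.3 57.3] [  4.9 104.1  62.7]
tabtop 584 [-1.6 84.1 86.3] [-4.7 70.9 82.5] [ 1.1 99.6 88.1]
[0.60160265 0.2922136  0.17564741] (array([  55.6, -397.1,   10.4]), array([  4.67,  -0.05, -17.02]))
```

>>> servo_tool(series=[[-0.4,[3,-40,-4],[0,0,0]],[-0.4,[6,-80,-8],[0,0,0]],[-0.4,[9,-120,-10],[0,0,0]],[-0.4,[12,-160,-10],[0,0,0]],[-0.4,[15,-200,-10],[0,0,0]]])

```text
time_s: 50.23
tool_pos: [0.5685, 0.0952, 0.1783]
tcp_rot: [[0.963, 0.07, 0.259], [0.067, -0.998, 0.02], [0.259, -0.002, -0.966]]
contact_force: [0.5, -1.2, -0.3]
finger_gap: 0.694
grasp_force: 0.0
```

>>> servo_tool(series=[[-0.4,[8,-35,0],[0,0,0]],[-0.4,[16,-70,0],[0,0,0]],[-0.4,[24,-100,0],[0,0,0]],[-0.4,[32,-120,0],[0,0,0]],[-0.4,[32,-120,0],[0,0,0]]])

```text
time_s: 50.65
tool_pos: [0.5914, 0.219, 0.1866]
tcp_rot: [[0.963, 0.074, 0.259], [0.071, -0.997, 0.022], [0.26, -0.003, -0.966]]
contact_force: [0.2, -0.2, 0.1]
finger_gap: 0.703
grasp_force: 0.0
```

>>> servo_tool(series=[[-0.4,[0,0,0],[0.3,0,-1.1]],[-0.4,[0,0,0],[0.6,0,-2.25]],[-0.4,[0,0,0],[0.9,0,-3.4]],[-0.4,[0,0,0],[1.2,0,-4.55]],[-0.4,[0,0,0],[1.53,0,-5.68]]])

```text
time_s: 51.07
tool_pos: [0.591, 0.2147, 0.1863]
tcp_rot: [[0.804, 0.555, 0.215], [0.536, -0.832, 0.146], [0.26, -0.002, -0.966]]
contact_force: [-0.5, -0.7, 0.8]
finger_gap: 0.695
grasp_force: 0.0
```

>>> servo_tool(series=[[-0.4,[0,0,0],[0.3,0,-1.1]],[-0.4,[0,0,0],[0.6,0,-2.25]],[-0.4,[0,0,0],[0.9,0,-3.4]],[-0.4,[0,0,0],[1.2,0,-4.55]],[-0.4,[0,0,0],[1.53,0,-5.68]]])

```text
time_s: 51.48
tool_pos: [0.5911, 0.2146, 0.1863]
tcp_rot: [[0.437, 0.892, 0.116], [0.861, -0.452, 0.234], [0.261, -0.002, -0.965]]
contact_force: [0.2, 0.8, -0.1]
finger_gap: 0.695
grasp_force: 0.0
```

>>> servo_tool(series=[[-0.4,[0,0,0],[0.3,0,-1.1]],[-0.4,[0,0,0],[0.6,0,-2.25]],[-0.4,[0,0,0],[0.9,0,-3.4]],[-0.4,[0,0,0],[1.2,0,-4.55]],[-0.4,[0,0,0],[1.53,0,-5.68]]])

```text
time_s: 51.9
tool_pos: [0.5911, 0.2145, 0.1863]
tcp_rot: [[-0.042, 0.999, -0.013], [0.964, 0.044, 0.262], [0.262, -0.002, -0.965]]
contact_force: [0.3, 0.3, 0.6]
finger_gap: 0.696
grasp_force: 0.0
```

```bash
python3 - <<'E'
from h import *
R,p=grasp('blue',.09); print(p,delta(R,p),robot.read_state()['joints'])
K,T,im,d=shot('top')
for o in robot.cut_out('stylus','top')[:2]: P=cloud(K,T,d,o['mask']); print('stylus',o['p'],np.median(P,0),P.min(0),P.max(0))
E
```

```text
[0.60160265 0.2922136  0.17564741] (array([71.7, 13.9, 30.5]), array([-0.03, -0.04,  0.04])) [ 3.00897739 31.39049808 74.03004842 15.73431834 75.09754315 -3.64025194]
stylus 0.59 [0.43429809 0.03428994 0.01374918] [ 0.42344318  0.02106726 -0.00491097] [0.45416226 0.04734335 0.0949338 ]
```

>>> servo_tool(series=[[-0.4,[18,4,5],[0,0,0]],[-0.4,[36,8,12],[0,0,0]],[-0.4,[54,11,20],[0,0,0]],[-0.4,[72,14,28],[0,0,0]],[-0.4,[72,14,30],[0,0,0]]])

```text
time_s: 52.42
tool_pos: [0.6015, 0.2956, 0.1758]
tcp_rot: [[-0.037, 0.999, -0.012], [0.964, 0.039, 0.262], [0.263, -0.002, -0.965]]
contact_force: [-0.9, 0.7, -0.3]
finger_gap: 0.698
grasp_force: 0.0
```

>>> servo_tool(series=[[-0.4,[0,0,0],[0,0,0]],[-0.4,[0,0,0],[0,0,0]],[-0.4,[0,0,0],[0,0,0]],[-0.4,[0,0,0],[0,0,0]],[-0.4,[0,0,0],[0,0,0]]])

```text
time_s: 52.83
tool_pos: [0.6023, 0.2924, 0.1767]
tcp_rot: [[-0.037, 0.999, -0.011], [0.964, 0.038, 0.262], [0.262, -0.001, -0.965]]
contact_force: [1.5, -0.3, -0.5]
finger_gap: 0.7
grasp_force: 0.0
```

```bash
python3 -c "
from h import *
rackview('blue')"
```

```text
tab 782 ((602.796142578125, 287.077392578125), (27.878366470336914, 6.289956569671631), 2.9105916023254395)
body 854 ((602.5338134765625, 287.04364013671875), (39.425540924072266, 14.287996292114258), 2.3726706504821777)
tip 181 [0.6040531  0.26206685 0.14763759] [0.60098697 0.25795116 0.14400038] [0.60658143 0.26543897 0.15080808]
target [0.60160265 0.2922136  0.08564741] (array([-24.1,  -0.5,  87.7]), array([-0.01, -0.04, -0.02])) [0.60220267 0.29256724 0.17664047]
```

>>> servo_tool(series=[[-0.4,[-6,0,22],[0,0,0]],[-0.4,[-12,0,44],[0,0,0]],[-0.4,[-18,0,66],[0,0,0]],[-0.4,[-22.5,0,82],[0,0,0]],[-0.4,[-24,0,87.5],[0,0,0]]])

```text
time_s: 53.3
tool_pos: [0.6007, 0.2923, 0.0828]
tcp_rot: [[-0.036, 0.999, -0.016], [0.965, 0.039, 0.261], [0.261, -0.006, -0.965]]
contact_force: [-0.4, -0.8, 0.1]
finger_gap: 0.697
grasp_force: 0.0
```

>>> servo_tool(series=[[-0.4,[0,0,0],[0,0,0]],[-0.4,[0,0,0],[0,0,0]],[1,[0,0,0],[0,0,0]],[1,[0,0,0],[0,0,0]],[1,[0,0,0],[0,0,0]]])

```text
time_s: 53.72
tool_pos: [0.6025, 0.2931, 0.0872]
tcp_rot: [[-0.038, 0.999, -0.01], [0.964, 0.04, 0.262], [0.263, 0.001, -0.965]]
contact_force: [-0.2, 0.5, 4.8]
finger_gap: 0.456
grasp_force: 60.8
```

>>> servo_tool(series=[[1,[0,0,0],[0,0,0]],[1,[0,0,0],[0,0,0]],[1,[0,0,0],[0,0,0]],[1,[0,0,0],[0,0,0]],[1,[0,0,0],[0,0,0]]])

```text
time_s: 54.13
tool_pos: [0.6025, 0.2932, 0.0872]
tcp_rot: [[-0.038, 0.999, -0.01], [0.964, 0.04, 0.262], [0.263, 0.001, -0.965]]
contact_force: [-1.1, 0.4, 6.4]
finger_gap: 0.456
grasp_force: 60.9
```

>>> servo_tool(series=[[1,[0.3,0,-1],[0,0,0]],[1,[0.6,0,-2],[0,0,0]],[1,[0.9,0,-3],[0,0,0]],[1,[1.1,0,-4.2],[0,0,0]],[1,[1.1,0,-4.2],[0,0,0]]])

```text
time_s: 54.55
tool_pos: [0.6018, 0.2928, 0.09]
tcp_rot: [[-0.038, 0.999, -0.012], [0.964, 0.04, 0.261], [0.262, -0.002, -0.965]]
contact_force: [0.4, -0.4, -1.3]
finger_gap: 0.457
grasp_force: 60.3
```

```bash
sed -i "s/'blue':.2692/'blue':.2688/" h.py; python3 - <<'E'
from h import *
c=np.array([5.3,0,-39.7]); win(c,'blue')
E
```

```text
window: to bend 18.7 mm, above axis -0.3, x 602.1 tilt out 15.15418468805977 [ 0.42998647 -0.36516299 -1.34898316]
```

```bash
python3 - <<'E'
from h import *
c=np.array([4.4,0,-39.]); win(c,'blue')
rows(c,15.1,[(2*k,0.2*k,2.4*k) for k in range(1,6)])
E
```

```text
window: to bend 18.0 mm, above axis -1.2, x 602.2 tilt out 15.15418468805977 [ 0.42998647 -0.36516299 -1.34898316]
[2, 0.2, 2.4] [-3.5  0.  -0.9] -0.48
[4, 0.4, 4.8] [-7.   0.  -1.9] -0.96
[6, 0.6000000000000001, 7.199999999999999] [-10.5   0.   -3. ] -1.44
[8, 0.8, 9.6] [-14.    0.   -4.1] -1.92
[10, 1.0, 12.0] [-17.4   0.   -5.3] -2.4
```

>>> servo_tool(series=[[1,[-3.5,0,-1.1],[0,-0.48,0]],[1,[-7,0,-2.1],[0,-0.96,0]],[1,[-10.5,0,-3.2],[0,-1.44,0]],[1,[-14,0,-4.3],[0,-1.92,0]],[1,[-17.4,0,-5.5],[0,-2.4,0]]])

```text
time_s: 54.97
tool_pos: [0.6025, 0.2744, 0.0907]
tcp_rot: [[-0.039, 0.999, -0.004], [0.998, 0.04, 0.053], [0.053, -0.002, -0.999]]
contact_force: [-0.1, -0.5, -1.2]
finger_gap: 0.459
grasp_force: 60.3
```

>>> servo_tool(series=[[1,[0,0,0],[0,0,0]],[1,[0,0,0],[0,0,0]],[1,[0,0,0],[0,0,0]],[1,[0,0,0],[0,0,0]],[1,[0,0,0],[0,0,0]]])

```text
time_s: 55.38
tool_pos: [0.6026, 0.2744, 0.0907]
tcp_rot: [[-0.039, 0.999, -0.004], [0.998, 0.039, 0.056], [0.056, -0.002, -0.998]]
contact_force: [-0.0, -0.6, -1.7]
finger_gap: 0.457
grasp_force: 60.3
```

```bash
python3 - <<'E'
from h import *
c=np.array([4.4,0,-39.]); win(c,'blue')
rows(c,3,[(1.6*k,0.05*k,4*k) for k in range(1,6)])
E
```

```text
window: to bend 7.8 mm, above axis -0.1, x 602.6 tilt out 3.199949733037569 [-0.01511534 -0.55926679 -1.71438573]
[1.6, 0.05, 4] [-4.3  0.  -0.5] -0.8
[3.2, 0.1, 8] [-8.6  0.  -1.3] -1.6
[4.800000000000001, 0.15000000000000002, 12] [-12.8   0.   -2.2] -2.4
[6.4, 0.2, 16] [-17.    0.   -3.3] -3.2
[8.0, 0.25, 20] [-21.    0.   -4.5] -4.0
```

>>> servo_tool(series=[[1,[-4.3,0,-0.5],[0,-0.8,0]],[1,[-8.6,0,-1.3],[0,-1.6,0]],[1,[-12.8,0,-2.2],[0,-2.4,0]],[1,[-17,0,-3.3],[0,-3.2,0]],[1,[-21,0,-4.6],[0,-4,0]]])

```text
time_s: 55.8
tool_pos: [0.6036, 0.2531, 0.0945]
tcp_rot: [[-0.038, 0.999, 0.01], [0.956, 0.039, -0.292], [-0.292, -0.001, -0.956]]
contact_force: [-0.7, 0.1, -1.2]
finger_gap: 0.455
grasp_force: 60.3
```

>>> servo_tool(series=[[1,[0,0,0],[0,0,0]],[1,[0,0,0],[0,0,0]],[1,[0,0,0],[0,0,0]],[1,[0,0,0],[0,0,0]],[1,[0,0,0],[0,0,0]]])

```text
time_s: 56.22
tool_pos: [0.6036, 0.2529, 0.0944]
tcp_rot: [[-0.038, 0.999, 0.01], [0.957, 0.039, -0.288], [-0.288, -0.002, -0.958]]
contact_force: [-0.2, 0.2, -0.7]
finger_gap: 0.455
grasp_force: 60.4
```

>>> servo_tool(series=[[1,[-2,0,-2.2],[0,0,0]],[1,[-4,0,-4.5],[0,0,0]],[1,[-6,0,-6.7],[0,0,0]],[1,[-8,0,-8.9],[0,0,0]],[1,[-10,0,-11.1],[0,0,0]]])

```text
time_s: 56.63
tool_pos: [0.6038, 0.2469, 0.1081]
tcp_rot: [[-0.038, 0.999, 0.01], [0.956, 0.04, -0.289], [-0.289, -0.002, -0.957]]
contact_force: [-0.3, 0.0, -1.3]
finger_gap: 0.456
grasp_force: 60.4
```

>>> servo_tool(series=[[1,[-2,0,-2.2],[0,0,0]],[1,[-4,0,-4.5],[0,0,0]],[1,[-6,0,-6.7],[0,0,0]],[1,[-8,0,-8.9],[0,0,0]],[1,[-10,0,-11.1],[0,0,0]]])

```text
time_s: 57.05
tool_pos: [0.604, 0.2405, 0.1215]
tcp_rot: [[-0.039, 0.999, 0.01], [0.956, 0.04, -0.289], [-0.289, -0.002, -0.957]]
contact_force: [-0.3, 0.3, -1.6]
finger_gap: 0.452
grasp_force: 60.4
```

>>> servo_tool(series=[[1,[-3.3,0,-3.7],[0,0,0]],[1,[-7,0,-8],[0,0,0]],[1,[-12,0,-15],[0,0,0]],[1,[-17,0,-24],[0,0,0]],[1,[-30,0,-35],[0,0,0]]])

```text
time_s: 57.47
tool_pos: [0.6044, 0.2224, 0.1639]
tcp_rot: [[-0.04, 0.999, 0.009], [0.956, 0.041, -0.289], [-0.289, -0.003, -0.957]]
contact_force: [-0.0, -0.5, -1.7]
finger_gap: 0.454
grasp_force: 60.4
```

>>> servo_tool(series=[[1,[-15,0,2],[0,1.3,0]],[1,[-30,0,4],[0,2.6,0]],[1,[-45,0,6],[0,3.9,0]],[1,[-60,0,10],[0,5.2,0]],[1,[-72,0,14],[0,6.4,0]]])

```text
time_s: 57.88
tool_pos: [0.6084, 0.1474, 0.1736]
tcp_rot: [[-0.039, 0.999, -0.007], [0.963, 0.039, 0.266], [0.266, 0.003, -0.964]]
contact_force: [-0.8, -0.2, -1.2]
finger_gap: 0.454
grasp_force: 60.4
```

>>> servo_tool(series=[[1,[0,0,0],[-0.3,0,1.1]],[1,[0,0,0],[-0.6,0,2.25]],[1,[0,0,0],[-0.9,0,3.4]],[1,[0,0,0],[-1.2,0,4.55]],[1,[0,0,0],[-1.52,0,5.68]]])

```text
time_s: 58.3
tool_pos: [0.608, 0.1483, 0.1723]
tcp_rot: [[0.445, 0.888, 0.119], [0.857, -0.46, 0.232], [0.261, -0.001, -0.965]]
contact_force: [0.0, 0.5, -0.4]
finger_gap: 0.454
grasp_force: 60.5
```

>>> servo_tool(series=[[1,[0,0,0],[-0.3,0,1.1]],[1,[0,0,0],[-0.6,0,2.25]],[1,[0,0,0],[-0.9,0,3.4]],[1,[0,0,0],[-1.2,0,4.55]],[1,[0,0,0],[-1.52,0,5.68]]])

```text
time_s: 58.72
tool_pos: [0.6079, 0.1484, 0.1723]
tcp_rot: [[0.808, 0.547, 0.216], [0.528, -0.837, 0.144], [0.26, -0.003, -0.966]]
contact_force: [-0.2, 0.2, -1.2]
finger_gap: 0.455
grasp_force: 60.4
```

>>> servo_tool(series=[[1,[0,0,0],[-0.3,0,1.1]],[1,[0,0,0],[-0.6,0,2.25]],[1,[0,0,0],[-0.9,0,3.4]],[1,[0,0,0],[-1.2,0,4.55]],[1,[0,0,0],[-1.52,0,5.68]]])

```text
time_s: 59.13
tool_pos: [0.6079, 0.1485, 0.1724]
tcp_rot: [[0.964, 0.066, 0.258], [0.063, -0.998, 0.02], [0.259, -0.003, -0.966]]
contact_force: [-0.1, 0.4, -0.4]
finger_gap: 0.453
grasp_force: 60.4
```

```bash
python3 - <<'E'
from h import *
b=(-11.8,0,20.8)
under(b); R,p=dpose(b,-22.5,0,72); print(delta(R,p))
E
```

```text
underside in dock: x 53.5 y 167.1 z 149.2 force [-0.06450865  0.35631795 -0.40188032] turn left [-0.02  0.   -0.06]
(array([-92.5, 167.6,  54.7]), array([-0.02,  0.  , -0.06]))
```

>>> servo_tool(series=[[1,[-15,34,-4],[0,0,0]],[1,[-30,68,-8],[0,0,0]],[1,[-45,102,-12],[0,0,0]],[1,[-60,136,-16],[0,0,0]],[1,[-73,167.5,-20],[0,0,0]]])

```text
time_s: 59.55
tool_pos: [0.5431, -0.0254, 0.1722]
tcp_rot: [[0.964, 0.071, 0.257], [0.068, -0.997, 0.021], [0.258, -0.002, -0.966]]
contact_force: [0.4, -0.7, -1.0]
finger_gap: 0.452
grasp_force: 60.7
```

>>> servo_tool(series=[[1,[0,0,0],[0,0,0]],[1,[-6,0,22],[0,0,0]],[1,[-12,0,45],[0,0,0]],[1,[-18,0,68],[0,0,0]],[1,[-19.7,0,74.5],[0,0,0]]])

```text
time_s: 59.97
tool_pos: [0.5429, -0.023, 0.0918]
tcp_rot: [[0.965, 0.071, 0.253], [0.068, -0.997, 0.022], [0.253, -0.004, -0.967]]
contact_force: [-1.3, -0.0, -0.5]
finger_gap: 0.453
grasp_force: 60.7
```

>>> servo_tool(series=[[1,[0,0,0],[0,0,0]],[1,[0,0,0],[0,0,0]],[1,[0,0,0],[0,0,0]],[1,[0,0,0],[0,0,0]],[1,[0,0,0],[0,0,0]]])

```text
time_s: 60.38
tool_pos: [0.5447, -0.0231, 0.0949]
tcp_rot: [[0.964, 0.071, 0.258], [0.068, -0.997, 0.021], [0.258, -0.003, -0.966]]
contact_force: [-0.4, -0.5, -1.1]
finger_gap: 0.456
grasp_force: 60.7
```

```bash
python3 - <<'E'
from h import *
b=(-11.8,0,20.8); under(b)
im,D,H=dview(); m=colm(H,'blue')&(abs(D[...,1])<30); z=D[...,2]
rep('carr',D[m&(abs(z-50)<3)]); rep('packtop',D[m&(abs(z-121)<6)])
E
```

```text
underside in dock: x -21.7 y 0.4 z 71.7 force [-0.37337974 -0.54783645 -1.09152859] turn left [-0.03  0.   -0.  ]
carr 2459 [ 4.2  0.8 49.8] [ -5.3 -15.   48. ] [13.6 16.2 51.4]
packtop 2780 [-17.2   0.8 120. ] [-27.3 -18.1 115.3] [-14.4  20.6 122.4]
```

>>> servo_tool(series=[[1,[-3,0.6,11],[0,0,0]],[1,[-6,0.6,22],[0,0,0]],[1,[-9,0.6,33],[0,0,0]],[1,[-11,0.6,41],[0,0,0]],[1,[-11.8,0.6,44],[0,0,0]]])

```text
time_s: 60.85
tool_pos: [0.5438, -0.0233, 0.0473]
tcp_rot: [[0.964, 0.071, 0.255], [0.068, -0.997, 0.022], [0.256, -0.004, -0.967]]
contact_force: [-0.8, 0.7, -0.5]
finger_gap: 0.454
grasp_force: 60.7
```

>>> servo_tool(series=[[1,[2,0,0.5],[0,0,0]],[1,[4,0,1.1],[0,0,0]],[1,[6,0,1.6],[0,0,0]],[1,[8,0,2.1],[0,0,0]],[1,[10.5,0,2.8],[0,0,0]]])

```text
time_s: 61.27
tool_pos: [0.5551, -0.0227, 0.0486]
tcp_rot: [[0.964, 0.071, 0.256], [0.068, -0.997, 0.022], [0.257, -0.003, -0.966]]
contact_force: [-3.4, -0.2, 2.1]
finger_gap: 0.455
grasp_force: 61.0
```

>>> servo_tool(series=[[1,[3,0,0.8],[0,0,0]],[1,[6,0,1.6],[0,0,0]],[1,[9,0,2.4],[0,0,0]],[1,[12.3,0,3.2],[0,0,0]],[1,[12.3,0,3.2],[0,0,0]]])

```text
time_s: 61.68
tool_pos: [0.5678, -0.0217, 0.0481]
tcp_rot: [[0.964, 0.071, 0.255], [0.068, -0.997, 0.022], [0.256, -0.004, -0.967]]
contact_force: [-5.8, -2.2, 2.2]
finger_gap: 0.455
grasp_force: 61.2
```

```bash
python3 - <<'E'
from h import *
b=(-11.8,0,20.8); under(b)
im,D,H=dview(); m=colm(H,'blue')&(abs(D[...,1])<30); z=D[...,2]
rep('carr',D[m&(abs(z-50)<3)]); rep('packtop',D[m&(abs(z-74)<5)])
E
```

```text
underside in dock: x 1.4 y 0.2 z 25.0 force [-5.83690404 -2.17740663  2.22254477] turn left [-0.04  0.03 -0.  ]
carr 4545 [17.9  0.6 49.9] [  8.1 -15.2  47.6] [28.1 16.5 52.3]
packtop 2839 [ 5.8  0.6 73.3] [ -4.  -18.4  69.3] [ 8.7 20.4 76.7]
```

>>> servo_tool(series=[[1,[0,0,3],[0,0,0]],[1,[-0.7,0,6],[0,0,0]],[1,[-1.5,0,9],[0,0,0]],[1,[-2.3,0,11],[0,0,0]],[1,[-2.8,0,12.5],[0,0,0]]])

```text
time_s: 62.15
tool_pos: [0.5677, -0.0215, 0.0351]
tcp_rot: [[0.964, 0.071, 0.255], [0.068, -0.997, 0.022], [0.256, -0.004, -0.967]]
contact_force: [-6.6, -1.0, 2.8]
finger_gap: 0.456
grasp_force: 61.3
```

>>> servo_tool(series=[[1,[-0.1,0,0.5],[0,0,0]],[1,[-0.2,0,0.8],[0,0,0]],[1,[-0.2,0,0.8],[0,0,0]],[1,[-0.2,0,0.8],[0,0,0]],[1,[-0.2,0,0.8],[0,0,0]]])

```text
time_s: 62.57
tool_pos: [0.5677, -0.0215, 0.0345]
tcp_rot: [[0.964, 0.071, 0.255], [0.068, -0.997, 0.022], [0.256, -0.004, -0.967]]
contact_force: [-6.3, -1.4, 4.3]
finger_gap: 0.457
grasp_force: 61.6
```

```bash
python3 - <<'E'
from h import *
b=(-11.8,0,20.8); under(b)
im,D,H=dview(); m=colm(H,'blue')&(abs(D[...,1])<30); z=D[...,2]
rep('carr',D[m&(abs(z-50)<3)&(D[...,0]>9)]); rep('packtop',D[m&(abs(z-60)<5)])
E
```

```text
underside in dock: x 1.3 y 0.4 z 11.4 force [-6.26814644 -1.40913739  4.33778282] turn left [-0.05  0.04 -0.  ]
carr 4817 [18.7  0.4 49.8] [  9.2 -15.   47.8] [28.3 16.  51.3]
packtop 2862 [ 5.9  0.8 59.7] [ -4.1 -18.2  55.3] [ 8.7 20.7 62.7]
```

>>> servo_tool(series=[[1,[-0.5,0,0.3],[0,0,0]],[1,[-1.8,0,-0.1],[0,0,0]],[1,[-3,0,-0.4],[0,0,0]],[1,[-3,0,-0.4],[0,0,0]],[1,[-3,0,-0.4],[0,0,0]]])

```text
time_s: 63.03
tool_pos: [0.5653, -0.0218, 0.0345]
tcp_rot: [[0.964, 0.071, 0.256], [0.068, -0.997, 0.022], [0.257, -0.004, -0.966]]
contact_force: [-5.6, 2.2, 6.3]
finger_gap: 0.452
grasp_force: 61.4
```

>>> servo_tool(series=[[0,[0,0,0],[0,0,0]],[-0.2,[0,0,0],[0,0,0]],[-0.4,[0,0,0],[0,0,0]],[-0.4,[0,0,0],[0,0,0]],[-0.4,[0,0,0],[0,0,0]]])

```text
time_s: 63.45
tool_pos: [0.5653, -0.022, 0.0342]
tcp_rot: [[0.964, 0.071, 0.256], [0.068, -0.997, 0.021], [0.257, -0.003, -0.966]]
contact_force: [-0.4, -0.2, 0.6]
finger_gap: 0.699
grasp_force: 0.0
```

>>> servo_tool(series=[[-0.4,[5,0,-18],[0,0,0]],[-0.4,[10,0,-37],[0,0,0]],[-0.4,[18,0,-67],[0,0,0]],[-0.4,[26,0,-97],[0,0,0]],[-0.4,[34,0,-125],[0,0,0]]])

```text
time_s: 63.87
tool_pos: [0.5658, -0.0223, 0.1655]
tcp_rot: [[0.964, 0.071, 0.256], [0.068, -0.997, 0.021], [0.257, -0.003, -0.966]]
contact_force: [0.1, -0.7, -0.4]
finger_gap: 0.704
grasp_force: 0.0
```

>>> servo_tool(series=[[-0.4,[5,-25,-18],[0,0,0]],[-0.4,[10,-50,-37],[0,0,0]],[-0.4,[10,-80,-37],[0,0,0]],[-0.4,[10,-110,-37],[0,0,0]],[-0.4,[10,-130,-37],[0,0,0]]])

```text
time_s: 64.28
tool_pos: [0.5565, 0.1094, 0.203]
tcp_rot: [[0.964, 0.072, 0.257], [0.069, -0.997, 0.022], [0.258, -0.004, -0.966]]
contact_force: [0.2, 0.1, -0.3]
finger_gap: 0.7
grasp_force: 0.0
```

```bash
python3 - <<'E'
from h import *
np.set_printoptions(precision=4,suppress=True)
im,D,H=dview('w12.png'); z=D[...,2]
for c,y in (('yellow',-85),('red',85),('blue',0)):
    print(c); m=colm(H,c)&(abs(D[...,1]-y)<30)
    rep('carr',D[m&(abs(z-50)<3)&(D[...,0]>6)]); rep('packtop',D[m&(abs(z-60)<3)&(D[...,0]<9)])
    rep('tabtop',D[(abs(z-86)<4)&(abs(D[...,1]-y)<20)&(abs(D[...,0])<15)])
for c in ('top','side'):
  K,T,im,d=shot(c,c+'12.png')
  for n in ('stylus','mug','swab_tub','petri_dish'):
    for o in robot.cut_out(n,c)[:1]: P=cloud(K,T,d,o['mask']); print(c,n,round(o['p'],2),np.median(P,0),np.percentile(P,3,0),np.percentile(P,97,0))
a=cv2.imread('pics/side12.png')[150:400,190:500]; cv2.imwrite('pics/s12c.png',cv2.resize(a,(744,600),interpolation=cv2.INTER_CUBIC))
E
```

```text
yellow
carr 1054 [ 15.4 -82.6  49.9] [  6.3 -98.4  47.4] [ 24.5 -68.1  51.7]
packtop 512 [  1.1 -71.7  59.9] [ -8.8 -97.4  57.3] [  4.6 -63.   62.5]
tabtop 165 [ -1.9 -72.6  86. ] [ -5.3 -78.6  82.2] [  0.9 -68.5  88. ]
red
carr 1047 [15.8 86.  49.9] [ 6.6 70.  47.4] [ 24.9 101.2  51.7]
packtop 499 [ 2.1 91.  60.3] [-8.3 66.1 57.6] [  4.9 105.6  62.7]
tabtop 428 [-1.9 85.9 86.6] [-5.1 71.9 82.8] [ 1.1 99.6 88.2]
blue
carr 1056 [15.3  1.5 49.9] [  6.1 -14.5  47.8] [24.4 16.6 51.7]
packtop 462 [ 1.6 10.2 59.9] [ -8.2 -16.8  57.3] [ 4.8 21.5 61.7]
tabtop 425 [-2.   2.2 86.1] [ -5.  -12.6  82.3] [ 0.8 15.5 87.6]
top mug 0.78 [ 0.7011 -0.2146  0.048 ] [ 0.6524 -0.2456  0.0041] [ 0.7301 -0.1697  0.1012]
top swab_tub 0.79 [ 0.3879 -0.2132  0.0118] [ 0.367  -0.2342 -0.0026] [ 0.411  -0.186   0.0652]
top petri_dish 0.89 [0.7016 0.178  0.0012] [ 0.6768  0.155  -0.004 ] [0.7264 0.2019 0.0103]
side stylus 0.79 [0.4338 0.0288 0.0378] [0.4236 0.0215 0.0023] [0.4514 0.1118 0.0915]
side mug 0.63 [ 0.6827 -0.2357  0.0693] [ 0.6488 -0.2516  0.008 ] [ 0.7352 -0.1701  0.1019]
side swab_tub 0.56 [ 0.3828 -0.2225  0.0337] [ 0.3611 -0.2339  0.0046] [ 0.4058 -0.1848  0.068 ]
side petri_dish 0.64 [0.698  0.1857 0.0067] [0.6707 0.1509 0.0024] [0.723  0.2324 0.014 ]
```

View pics/s12c.png

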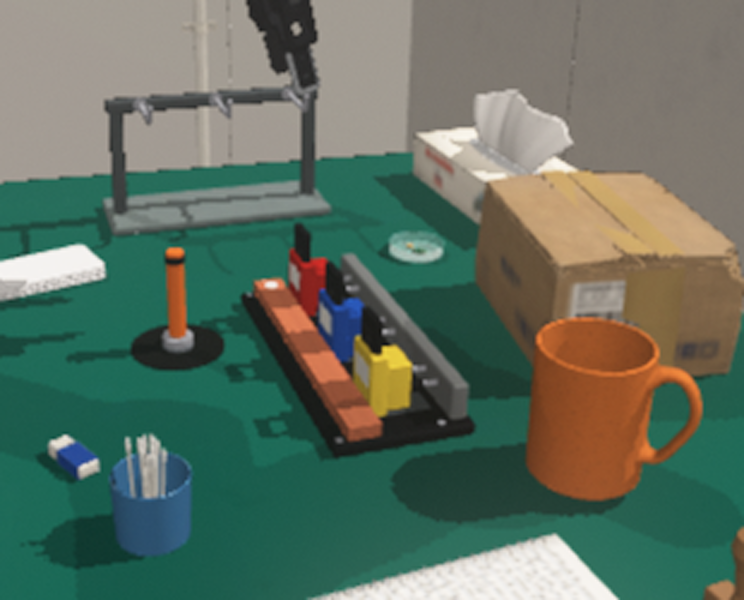

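All three packs stand clamped in the bays of their own colours, the stylus is upright on its mat, and the mug, tub and dish have not moved. Handing in.

```bash
python3 -c "
from bench import robot
print(robot.hand_in())"
```

```text
the job is handed in; nothing more can be done
None
```

I wiped the rail from the white dot to the far end, stood the stylus back on its mat (putting it right after it was knocked to the mat's edge), clamped the red, blue and yellow packs in their own bays, and handed the job in at about 64 s with the mug, tub and dish unmoved.

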